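# Dose one indenter ball into each dish with the one-ball spoon

### The job

Three clean steel balls for the cell indentation test lie in the black tray: put one ball into each of the two blue dishes and leave the third in the tray, moving the balls only with the orange one-ball spoon, one at a time, and never touching them with the gripper. The spoon's black grip is parked under the blue hood, so first draw the spoon out by its neck, stand it on the table clear of the hood and let go, then take it again by the black grip to scoop. When both dishes have their ball, stand the spoon back on its feet on the open table and let go of it; do not shift or knock over anything else.

Things in the scene. Friction and masses are not known exactly. Their poses are not given: they have to be found in the camera images.
- spoon: Orange plastic one-ball spoon with black grip, 185 mm long, 29 wide, 47 high, 60 g, standing level on its bowl and a heel foot. Origin: on its underside below the pocket's centre; x points forward to the lip, z up. Straight level handle, axis 40 mm above the underside, from x = -31 to -171 mm; a sloping stem joins it to the bowl (x = -16, 7 mm high).
- pocket (a point): Centre of a ball resting in the pocket, 11.5 mm above the underside. Pocket floor 1.5 mm thick; back wall inner face at x = -11.5 mm; cheeks 9 mm high, 25 mm apart inside. A ball driven against a wall by the lip climbs the ramp and drops in. It rolls out forward over the crest only when the spoon is pitched over about 37 degrees nose down.
- lip (a point): Middle of the spoon's front lip, x = 13.5 mm, 1 mm above the underside. From it a ramp climbs back to the pocket's crest at x = 6.5 mm, 3.5 mm above the underside.
- neck (a point): On the axis of the orange neck (10 x 10 mm, x = -31 to -87 mm), 55 mm behind the pocket, 40 mm above the underside: the only stretch of handle that is free while the spoon is parked.
- grip (a point): On the axis of the black grip (14 x 14 mm, x = -87 to -171 mm), 125 mm behind the pocket, 40 mm above the underside: where to hold it for scooping. The heel below it (post 12 mm wide, foot 14 x 22 mm, at x = -164 mm) reaches down to the underside's level.
- hood: Blue metal hood fixed to the table, a tunnel 100 mm long (x), 42 wide, 60 high; inside 36 wide, 57 high; open at the front (x = +50 mm), closed at the back; flanges 2 mm high reach 34 mm to either side. Origin: centre of its footprint; x points out of the mouth. The parked spoon stands in it on the table, pocket 132 to 140 mm before the origin, and comes out straight along x.
- tray: Black open tray fixed to the table, 108 (x) by 144 (y) by 24 mm high; walls and floor 4 mm thick: inside 100 by 136 mm, floor 4 mm above the table. Origin: centre of its underside, z up, +x roughly away from the robot. The balls start in the +x half, about 43 mm apart in y; the near half is empty; the +x wall is a good stop to scoop against.
- ball_1: Polished slippery steel ball, 20 mm across, 33 g, rolls freely; starts in the tray. Origin: its centre.
- ball_2: Polished slippery steel ball, 20 mm across, 33 g, rolls freely; starts in the tray. Origin: its centre.
- ball_3: Polished slippery steel ball, 20 mm across, 33 g, rolls freely; starts in the tray. Origin: its centre.
- dish_a: Round blue dish fixed to the table, 72 mm across the rim, 20 mm high, wall 3 mm, inner floor 4 mm above the table, about 62 mm clear inside. Origin: centre of its underside. It gets one ball.
- dish_b: Round blue dish fixed to the table, 72 mm across the rim, 20 mm high, wall 3 mm, inner floor 4 mm above the table, about 62 mm clear inside. Origin: centre of its underside. It gets one ball.
- tape_roll: Amber roll of tape lying flat, 70 mm across, 20 mm high; bystander. Origin: centre of its underside.
- wire_reel: Reel of blue thermocouple wire, 70 mm across, 34 mm high; bystander. Origin: centre of its underside.
- cell_green: Green cylindrical cell standing on end, 21 mm across, 71 mm high; bystander, easily toppled. Origin: centre of its underside.
- cell_violet: Violet cylindrical cell standing on end, 21 mm across, 71 mm high; bystander, easily toppled. Origin: centre of its underside.
Things that resemble listed ones, but are neither listed nor needed, are in the scene too. Leave any green look-alike of the dish_b alone.

How it is judged:
By the outcome, as a careful person would: the job done as asked, in the order asked, and still so for the second after the job is handed in, with the robot touching nothing.
It also fails if it takes over 72 s, if anything falls off the work surface, if the arm or the gripper's body presses on something with over 40 N, if the wrist force passes 120 N, or if a joint passes its speed limit or range.

### The arm

A 6-joint arm with a two-finger parallel gripper is mounted at the origin on a cart in front of the work surface, level with it; the furniture and walls round the work are solid. World frame = base frame: x ahead of the robot, y to its left, z up, the work surface at z = 0. Lengths are in m, angles in rad, forces in N, time in s.
With the tool pointing down it reaches from about 0.3 to 0.85 m from the base axis. Payload 4.2 kg.
Tool frame: the origin (TCP) lies at the very end of the fingers, on their centre line; the grasp point (between the pads) lies 19 mm behind it; z points along the fingers, y is the line along which they close (so a half turn about z gives the same grasp; the last joint's range is limited). The gripper opens to 91 mm and grips with 3 to 60 N. Pads are 32 mm wide; open, the fingers measure 118 mm over their backs; the gripper's body (76 mm by 178 mm) begins 60 mm behind the grasp point.
Start: joints at [1.278, 0.32, 1.565, -0, 1.257, -0.02], TCP at [0.155, 0.554, 0.214] pointing down, gripper open.
Joint ranges: [-3.11, 3.11], [-0.84, 2.01], [0.21, 2.61], [-1.34, 4.49], [0.05, 2.63], [-2.56, 2.56]. Speed limits (rad/s): [2.57, 2.57, 3.14, 3.14, 3.14, 3.14].

### API

Orientations are given as a 3x3 rotation matrix whose columns are the frame's x, y, z axes.
In Python, from workcell import r, cams, job gives the robot as it stands.
- The arm moves only by the tool apply_moves, never from a script. Its argument "targets" is a list of rows, each an object of numbers: "x", "y", "z": the shift along the tool's x, y, z each as a share of 0.2 m, from -1 to 1; "spin": the turn about the tool's z as a share of 180 degrees, from -1 to 1. A call has 1 to 12 rows; each row is the pose to reach, as a shift and turn from the pose commanded when the call began, along the tool's axes at that moment, turning the shorter way round; what a row does not reach only later rows make up. A row lasts 1/12 s, in which the tool goes at most 41.7 mm and 7.16 degrees, less where a joint would pass 70% of its speed; a pose out of reach is approached as far as the arm can. A call with a number of a shift or a turn outside -1 to 1 is refused whole. A call with a gripper value outside its range is refused whole. "fingers" is the closure, from 0 (fully open) to 1 (shut), set as the call begins (left out, the last holds). The fingers move at their own pace and stop on an object; "grip_force" is the grip in N (left out, the last holds). Time passes only in rows, so rows that repeat a pose let the fingers close. It gives the time, the measured TCP pose, the force, the opening and the grip force at its end, in the units of the state.
- r.get_state(): the state, without advancing time (a new reading comes with each control period).
- cams.read_camera(name): name is "scene" or "top" or "wrist"; returns a dict with "img" (400x640x3 uint8, red, green, blue), "depth" (400x640 float32, m along the optical axis (not along the pixel's ray), 0 where there is no reading), "K" (3x3 intrinsics, pixels), "distortion" ([k1, k2, p1, p2, k3] as OpenCV has them; the pictures are not rectified), "rvec" (rotation vector, rad) and "tvec" (3), from world to camera coordinates, as OpenCV has them. Camera axes: x right, y down, z forward; pixel columns grow to the right and rows downward; lengths in m; the calibration is good to about 2 mm. A picture is of the moment at which its call begins.
- job.close_job(): hands the job in; it is judged then, once.
The state is a dict: "time": time; "q": joint angles; "joint_velocities": joint speeds; "joint_efforts": joint torques, N m; "eef_pos": TCP position; "orientation": TCP orientation; "contact_force": force on the tool from outside, world axes, zero at the start; "wrist_torque": the same for the moment, N m; "finger_gap": opening from 0.0 (shut) to 1.0 (fully open); "grip_force": force on a finger pad.
Only numpy, scipy, OpenCV 4.12 (cv2) and the standard library are available. Lean on these libraries where they do the work, as an engineer would, in place of code of your own. Each camera call takes 0.05 s, during which the arm holds its last target. There are 200 camera calls.

## Working session

There is one attempt and no reset: what is moved stays moved. The work goes in short steps, Python scripts to look and compute and a tool call to move; the robot and the scene stay as the last step left them, time stands still between calls to the robot, and variables do not carry over. Pictures are saved under pics/ and viewed, at most 10 in all, crops included, and the job is handed in when it is done.

Besides the shell and the picture viewer there is one more tool, called after "Request:" as name(argument=value, ...), one argument or row to a line, values as JSON. apply_moves: Moves the arm, as the interface text tells. Shift numbers are shares of 0.2 m and turn numbers shares of 180 degrees, none past 1 either way. Its arguments: {"type":"object","properties":{"targets":{"type":"array"},"fingers":{"type":"number"},"grip_force":{"type":"number"}},"required":["targets"]}

```bash
ls; mkdir -p pics
cat > h.py <<'E'
import numpy as np, cv2
from workcell import r,cams,job
def cam(n,save=None):
    c=cams.read_camera(n)
    if save: cv2.imwrite('pics/'+save,c['img'][:,:,::-1])
    np.savez('last_%s.npz'%n,**{k:np.array(v) for k,v in c.items()})
    return c
def load(n): return dict(np.load('last_%s.npz'%n))
def ray(c,px):
    px=np.array(px,float).reshape(-1,1,2)
    u=cv2.undistortPoints(px,c['K'],c['distortion']).reshape(-1,2)
    R=cv2.Rodrigues(np.array(c['rvec'],float))[0];t=np.array(c['tvec']).ravel()
    d=np.c_[u,np.ones(len(u))]@R
    return -R.T@t,d
def atz(c,px,z):
    o,d=ray(c,px); return o+d*((z-o[2])/d[:,2])[:,None]
def depthpt(c,px):
    o,d=ray(c,px); px=np.array(px).reshape(-1,2).astype(int)
    return o+d*c['depth'][px[:,1],px[:,0]][:,None]
def proj(c,P):
    return cv2.projectPoints(np.array(P,float).reshape(-1,3),np.array(c['rvec'],float),np.array(c['tvec'],float),c['K'],c['distortion'])[0].reshape(-1,2)
E
python3 - <<'E'
from h import *
t=cam('top','top0.png');s=cam('scene','scene0.png')
print(ray(t,[320,200]),ray(s,[320,200])); st=r.get_state(); print(st['eef_pos'],st['orientation'],st['time'])
E
```

```text
pics
(array([ 0.29767359, -0.0313063 ,  1.2387065 ]), array([[ 0.22548189, -0.02543458, -0.97398923]])) (array([-0.33708793, -0.50344801,  0.49184276]), array([[ 0.8080605 ,  0.44012505, -0.39162211]]))
[0.15478329 0.55330746 0.21323546] [[-9.63012844e-01  2.69455134e-01 -4.38728537e-04]
 [ 2.69455490e-01  9.63011691e-01 -1.49046172e-03]
 [ 2.08881469e-05 -1.55355160e-03 -9.99998793e-01]] 0.1
```

View pics/top0.png

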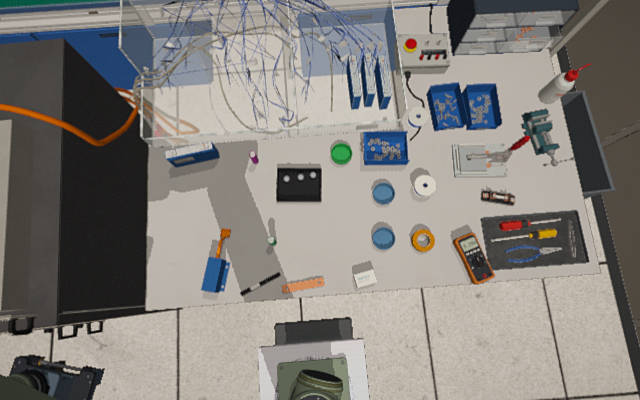

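View pics/scene0.png

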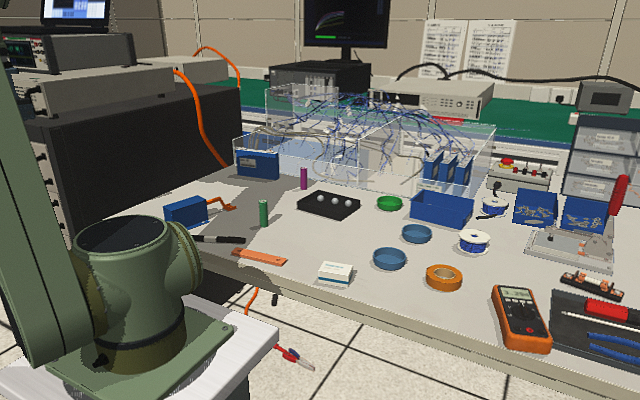

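The top view shows the hood at (215,275) with the orange spoon's bowl at (225,233). The tray with three balls is at (299,184), and the blue dishes are at (383,193) and (383,238). The green dish look-alike is at (341,153). The blue box at (190,155) looks like the hood but has no spoon. The orange bar at (303,285) and the black pen at (260,283) look like the spoon but have no bowl.

Next I'll measure these and confirm with an enlarged crop.

Run:
```python
from h import *
t=load('top');s=load('scene')
np.set_printoptions(precision=4,suppress=True)
im=t['img'];cv2.imwrite('pics/crop1.png',cv2.resize(im[140:300,150:300,::-1],None,fx=4,fy=4)[:600,:600])
hsv=cv2.cvtColor(im,cv2.COLOR_RGB2HSV)
def seg(c,lo,hi,box):
    h=cv2.cvtColor(c['img'],cv2.COLOR_RGB2HSV);m=cv2.inRange(h,np.array(lo),np.array(hi))>0
    k=np.zeros_like(m);k[box[1]:box[3],box[0]:box[2]]=1
    v,u=np.nonzero(m&k&(c['depth']>0)); return depthpt(c,np.c_[u,v]),np.c_[u,v]
def rep(n,P):
    rect=cv2.minAreaRect(P[:,:2].astype(np.float32)*1000)
    print(n,len(P),'mean',P.mean(0),'rect',np.round(rect[0],1),np.round(rect[1],1),round(rect[2],1),'zpct',np.percentile(P[:,2],[2,50,98]))
for n,lo,hi,b in [('spoon',(5,150,100),(20,255,255),(210,220,240,270)),('hood',(100,100,60),(125,255,255),(195,240,235,300)),('dishTop',(95,80,60),(120,255,255),(365,170,402,212)),('dishBot',(95,80,60),(120,255,255),(365,220,402,258)),('tray',(0,0,0),(180,255,70),(270,160,330,205)),('green',(35,60,40),(85,255,255),(262,228,282,250)),('violet',(135,60,40),(170,255,255),(245,145,265,168))]:
    P,_=seg(t,lo,hi,b)
    if len(P): 
        rep(n,P); Q=P[P[:,2]>P[:,2].max()-0.008]; rep('  top',Q)
P,uv=seg(t,(5,150,100),(20,255,255),(210,220,240,270));
for z0,z1 in((0.03,0.06),(0,0.03)):
    k=(P[:,2]>z0)&(P[:,2]<z1);print(z0,k.sum());
    if k.sum()>4: rep(' ',P[k])
# balls: bright in tray
b=im[170:200,278:322].astype(int);m=(b.min(2)>110).astype(np.uint8)
n,l,st,ce=cv2.connectedComponentsWithStats(m)
for i in range(1,n): print('ball',st[i],ce[i]+[278,170],atz(t,ce[i]+[278,170],0.014))
print(proj(t,[[0.155,0.554,0.2],[0,0,0]]))
```

```text
spoon 133 mean [0.4788 0.25   0.0209] rect [468.1 246.9] [28.7 92.9] 84.4 zpct [-0.003   0.0108  0.0484]
  top 50 mean [0.4482 0.2564 0.0444] rect [448.3 256.2] [ 9.5 53.1] 76.0 zpct [0.0409 0.0442 0.0487]
hood 681 mean [0.3706 0.2687 0.0469] rect [371.2 271.2] [53.5 96.2] 75.1 zpct [-0.0005  0.058   0.0632]
  top 352 mean [0.3723 0.2753 0.0605] rect [372.3 275. ] [42.3 96.7] 76.4 zpct [0.0579 0.0604 0.0637]
dishTop 353 mean [ 0.5897 -0.2692  0.0062] rect [ 587.1 -266.3] [63.9 69.1] 28.2 zpct [-0.0006  0.0045  0.0208]
  top 37 mean [ 0.5958 -0.2633  0.0195] rect [ 588.9 -264.4] [59.2 69.1] 46.1 zpct [0.0167 0.0193 0.0242]
dishBot 372 mean [ 0.4446 -0.252   0.0058] rect [ 444.1 -250.6] [67.3 62.5] 87.6 zpct [-0.0007  0.0042  0.0215]
  top 28 mean [ 0.4553 -0.2497  0.0205] rect [ 449.  -247.9] [52.9 66.7] 15.6 zpct [0.0183 0.0199 0.025 ]
tray 1314 mean [0.6387 0.0023 0.0064] rect [638.1   1.6] [138.5 109.3] 85.3 zpct [-0.0009  0.0043  0.0257]
  top 121 mean [0.6364 0.002  0.0241] rect [637.2   1.5] [138.2 107.7] 85.3 zpct [0.0213 0.0236 0.0283]
green 17 mean [0.4521 0.0894 0.0546] rect
[... 243 characters left out ...]
116 0.0477 0.0719]
  top 12 mean [0.7283 0.1383 0.0693] rect [729.3 138.7] [19.5 13.5] 88.6 zpct [0.0647 0.0701 0.0722]
0.03 57
  57 mean [0.4493 0.2561 0.0434] rect [450.4 255.6] [ 9.5 57.3] 76.0 zpct [0.0322 0.0438 0.0487]
0 61
  61 mean [0.5014 0.2463 0.0055] rect [496.8 245.6] [28.2 35.6] 77.5 zpct [0.0002 0.0034 0.0257]
ball [32  2  6  6 26] [312.6538 174.6538] [[ 0.6673 -0.0464  0.014 ]]
ball [20  4  6  6 27] [300.2593 176.5926] [[ 0.664  -0.0059  0.014 ]]
ball [ 6  6  5  6 25] [286.04 178.4 ] [[0.6616 0.0405 0.014 ]]
ball [43 18  1  4  4] [321.  189.5] [[ 0.6155 -0.0693  0.014 ]]
ball [43 23  1  6  6] [321.  195.5] [[ 0.5957 -0.0677  0.014 ]]
[[ 84.9832 370.3048]
 [314.5721 397.2792]]
```

View pics/crop1.png

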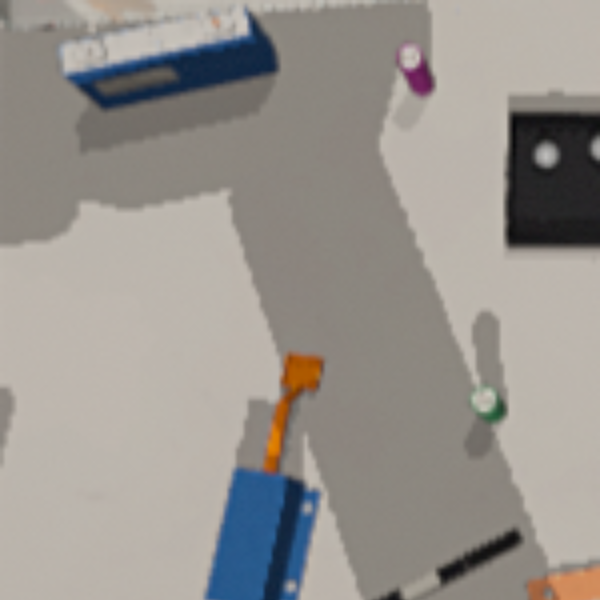

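Only the blue thing at crop (255,535) has the orange spoon coming out of it, with its bowl at (303,372), so that is the hood. The fits agree: hood centre (0.372,0.275), axis about -13.8°, neck (0.449,0.256) at about 0.043 high. Now approaching.

Request:
apply_moves(
  targets=[
    {"x": -1,"y": -0.57,"spin": -0.01},
    {"x": -1,"y": -0.57,"spin": -0.01},
    {"x": -1,"y": -0.57,"spin": -0.01},
    {"x": -1,"y": -0.57,"spin": -0.01},
    {"x": -1,"y": -0.57,"spin": -0.01},
    {"x": -1,"y": -0.57,"spin": -0.01},
  ],
  fingers=0.3,
)

```text
invalid input
```

Request:
apply_moves(
  targets=[
    {"x": -0.8,"y": -0.46,"z": 0.3},
    {"x": -0.8,"y": -0.46,"z": 0.3},
    {"x": -0.8,"y": -0.46,"z": 0.3},
    {"x": -0.8,"y": -0.46,"z": 0.3},
    {"x": -0.8,"y": -0.46,"z": 0.3},
    {"x": -0.8,"y": -0.46,"z": 0.3},
    {"x": -0.8,"y": -0.46,"z": 0.3},
  ],
)

```text
invalid input
```

```bash
cat >> h.py <<'E'
def go(x,y,z,yaw=None,pr=True):
    """numbers for a move to TCP x,y,z with tool x axis at yaw deg"""
    st=r.get_state();R=np.array(st['orientation']);d=R.T@(np.array([x,y,z])-st['eef_pos'])
    cy=np.degrees(np.arctan2(R[1,0],R[0,0]));sp=0 if yaw is None else -((yaw-cy+180)%360-180)/180
    print('x %.3f y %.3f z %.3f spin %.4f'%(*(d/0.2),sp),'cur',np.round(st['eef_pos'],4),'yaw %.2f'%cy,'t %.2f gap %.3f'%(st['time'],st['finger_gap']),np.round(st['contact_force'],1))
E
python3 - <<'E'
from h import *
w=cam('wrist','w1.png')
go(.4493,.2561,.021,166.2)
print(ray(w,[320,200]))
E
```

```text
x -1.818 y -1.033 z 0.963 spin -0.0102 cur [0.1548 0.5534 0.2133] yaw 164.37 t 0.15 gap 1.000 [-0.   0.   0.5]
(array([0.09011086, 0.57152316, 0.38564301]), array([[ 0.24256269, -0.06305014, -0.96819354]]))
```

View pics/w1.png

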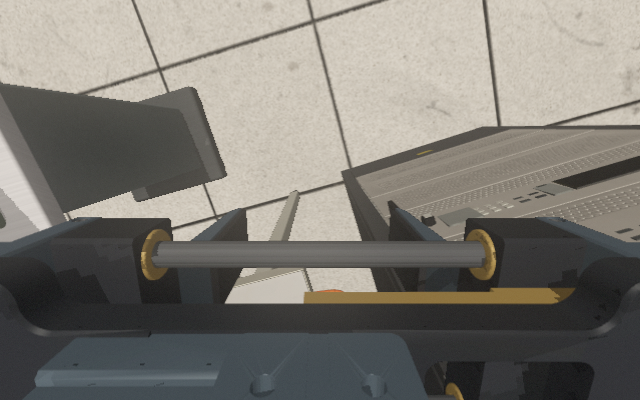

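The moves were refused, and the wrist view just shows the floor at the start pose with the fingers at rows 200–270. I'll retry with every key given.

Request:
apply_moves(
  targets=[
    {"x": -1,"y": -0.57,"z": 0,"spin": -0.01},
    {"x": -1,"y": -0.57,"z": 0,"spin": -0.01},
    {"x": -1,"y": -0.57,"z": 0,"spin": -0.01},
    {"x": -1,"y": -0.57,"z": 0,"spin": -0.01},
    {"x": -1,"y": -0.57,"z": 0,"spin": -0.01},
    {"x": -1,"y": -0.57,"z": 0,"spin": -0.01},
  ],
  fingers=0.3,
)

```text
time: 0.65
eef_pos: [0.3188, 0.3869, 0.2138]
orientation: [[-0.971, 0.241, 0.001], [0.241, 0.971, -0.002], [-0.001, -0.001, -1.0]]
contact_force: [1.3, -0.3, -0.4]
finger_gap: 0.696
grip_force: 0.0
```

Request:
apply_moves(
  targets=[
    {"x": -0.79,"y": -0.48,"z": 0.4,"spin": 0},
    {"x": -0.79,"y": -0.48,"z": 0.4,"spin": 0},
    {"x": -0.79,"y": -0.48,"z": 0.4,"spin": 0},
    {"x": -0.79,"y": -0.48,"z": 0.4,"spin": 0},
    {"x": -0.79,"y": -0.48,"z": 0.4,"spin": 0},
    {"x": -0.79,"y": -0.48,"z": 0.4,"spin": 0},
    {"x": -0.79,"y": -0.48,"z": 0.4,"spin": 0},
  ],
)

```text
time: 1.23
eef_pos: [0.4475, 0.2577, 0.1329]
orientation: [[-0.97, 0.242, -0.002], [0.242, 0.97, -0.001], [0.002, -0.001, -1.0]]
contact_force: [-0.5, 0.2, -0.3]
finger_gap: 0.704
grip_force: 0.0
```

```bash
cat >> h.py <<'E'
def oseg(c,lo=(5,150,60),hi=(20,255,255)):
    h=cv2.cvtColor(c['img'],cv2.COLOR_RGB2HSV);m=cv2.inRange(h,np.array(lo),np.array(hi))>0
    v,u=np.nonzero(m&(c['depth']>0)); return depthpt(c,np.c_[u,v])
def rect(P): 
    q=cv2.minAreaRect(P[:,:2].astype(np.float32)*1000);return [np.round(a,1) for a in q]
E
python3 - <<'E'
from h import *
w=cam('wrist','w2.png')
P=oseg(w);P=P[(P[:,2]<.08)&(abs(P[:,0]-.47)<.08)&(abs(P[:,1]-.25)<.06)]
k=(P[:,2]>.036)&(P[:,2]<.05);print(len(P),k.sum())
if k.sum():print('neck',rect(P[k]),np.median(P[k,2]))
k=P[:,2]<.025
if k.sum():print('bowl',rect(P[k]),np.percentile(P[k,2],[5,50,95]))
go(.4493,.2561,.021,166.2)
E
```

```text
746 473
neck [array([448.7, 255.4]), array([ 8.6, 54.5]), np.float64(76.1)] 0.04646859247009949
bowl [array([475.6, 249.8]), array([27.5, 59.4]), np.float64(76.7)] [0.00215061 0.0037708  0.01529259]
x -0.014 y -0.011 z 0.563 spin -0.0007 cur [0.4472 0.2588 0.1336] yaw 166.08 t 1.28 gap 0.699 [-0.2  0.3 -0.4]
```

View pics/w2.png

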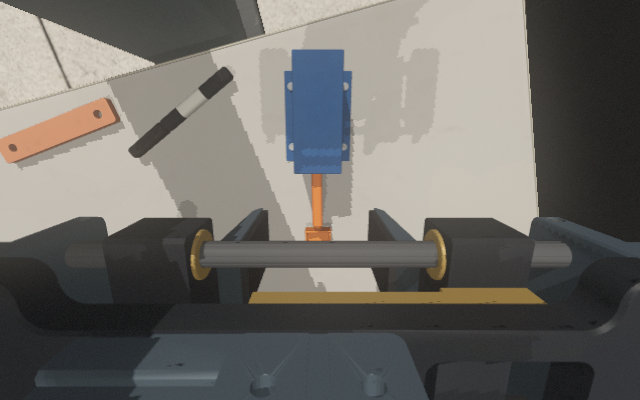

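The wrist view shows the neck between the fingers at (318,200), coming out of the hood mouth at (318,173). Top and wrist views agree on the neck at (0.449,0.2555), axis about 0.04 high. Descending and gripping.

Request:
apply_moves(
  targets=[
    {"x": -0.01,"y": -0.012,"z": 0.2,"spin": 0},
    {"x": -0.01,"y": -0.012,"z": 0.4,"spin": 0},
    {"x": -0.01,"y": -0.012,"z": 0.5,"spin": 0},
    {"x": -0.01,"y": -0.012,"z": 0.56,"spin": 0},
    {"x": -0.01,"y": -0.012,"z": 0.56,"spin": 0},
  ],
)

```text
time: 1.7
eef_pos: [0.4462, 0.2567, 0.02]
orientation: [[-0.972, 0.237, -0.004], [0.237, 0.972, -0.002], [0.004, -0.003, -1.0]]
contact_force: [-0.1, -1.1, -0.0]
finger_gap: 0.702
grip_force: 0.0
```

Request:
apply_moves(
  targets=[
    {"x": 0,"y": 0,"z": 0,"spin": 0},
    {"x": 0,"y": 0,"z": 0,"spin": 0},
    {"x": 0,"y": 0,"z": 0,"spin": 0},
    {"x": 0,"y": 0,"z": 0,"spin": 0},
    {"x": 0,"y": 0,"z": 0,"spin": 0},
    {"x": 0,"y": 0,"z": 0,"spin": 0},
    {"x": 0,"y": 0,"z": 0,"spin": 0},
  ],
  fingers=1,
  grip_force=30,
)

```text
time: 2.28
eef_pos: [0.4488, 0.2563, 0.0223]
orientation: [[-0.971, 0.239, 0.001], [0.239, 0.971, 0.0], [-0.0, 0.001, -1.0]]
contact_force: [0.2, 0.4, 0.4]
finger_gap: 0.225
grip_force: 0.0
```

Request:
apply_moves(
  targets=[
    {"x": 0,"y": 0,"z": 0,"spin": 0},
    {"x": 0,"y": 0,"z": 0,"spin": 0},
    {"x": 0,"y": 0,"z": 0,"spin": 0},
    {"x": 0,"y": 0,"z": 0,"spin": 0},
  ],
)

```text
time: 2.62
eef_pos: [0.4487, 0.2562, 0.022]
orientation: [[-0.971, 0.239, 0.0], [0.239, 0.971, 0.0], [-0.0, 0.0, -1.0]]
contact_force: [0.4, 0.3, 1.3]
finger_gap: 0.105
grip_force: 30.0
```

Request:
apply_moves(
  targets=[
    {"x": 0,"y": 0,"z": -0.02,"spin": 0},
    {"x": -0.06,"y": 0,"z": -0.02,"spin": 0},
    {"x": -0.15,"y": 0,"z": -0.02,"spin": 0},
    {"x": -0.25,"y": 0,"z": -0.02,"spin": 0},
    {"x": -0.35,"y": 0,"z": -0.02,"spin": 0},
    {"x": -0.45,"y": 0,"z": -0.02,"spin": 0},
    {"x": -0.55,"y": 0,"z": -0.02,"spin": 0},
    {"x": -0.63,"y": 0,"z": -0.02,"spin": 0},
    {"x": -0.7,"y": 0,"z": -0.02,"spin": 0},
    {"x": -0.7,"y": 0,"z": -0.02,"spin": 0},
    {"x": -0.7,"y": 0,"z": -0.01,"spin": 0},
    {"x": -0.7,"y": 0,"z": 0,"spin": 0},
  ],
)

```text
time: 3.62
eef_pos: [0.5841, 0.2226, 0.0219]
orientation: [[-0.971, 0.239, -0.001], [0.239, 0.971, -0.0], [0.001, -0.0, -1.0]]
contact_force: [-3.3, -3.3, 19.8]
finger_gap: 0.11
grip_force: 30.0
```

Request:
apply_moves(
  targets=[
    {"x": 0,"y": 0,"z": 0.005,"spin": 0},
    {"x": 0,"y": 0,"z": 0.005,"spin": 0},
    {"x": 0,"y": 0,"z": 0.005,"spin": 0},
  ],
)

```text
time: 3.87
eef_pos: [0.5842, 0.2227, 0.022]
orientation: [[-0.971, 0.238, 0.001], [0.238, 0.971, -0.0], [-0.001, -0.0, -1.0]]
contact_force: [-0.3, -1.9, 5.1]
finger_gap: 0.11
grip_force: 30.0
```

Request:
apply_moves(
  targets=[
    {"x": 0,"y": 0,"z": 0,"spin": 0},
    {"x": 0,"y": 0,"z": 0,"spin": 0},
    {"x": 0,"y": 0,"z": 0,"spin": 0},
    {"x": 0,"y": 0,"z": 0,"spin": 0},
    {"x": 0,"y": 0,"z": -0.2,"spin": 0},
    {"x": 0,"y": 0,"z": -0.4,"spin": 0},
    {"x": 0,"y": 0,"z": -0.4,"spin": 0},
    {"x": 0,"y": 0,"z": -0.4,"spin": 0},
  ],
  fingers=0.4,
)

```text
time: 4.53
eef_pos: [0.5861, 0.2236, 0.1036]
orientation: [[-0.971, 0.239, 0.005], [0.239, 0.971, 0.002], [-0.005, 0.003, -1.0]]
contact_force: [-0.1, 0.8, -0.7]
finger_gap: 0.597
grip_force: 0.0
```

Run:
```python
from h import *
for n in('wrist','top'):
    w=cam(n,n+'_b.png')
    P=oseg(w);P=P[(P[:,2]<.08)&(abs(P[:,0]-.59)<.09)&(abs(P[:,1]-.22)<.06)]
    k=(P[:,2]>.036)&(P[:,2]<.055);print(n,len(P),k.sum())
    if k.sum():print('neck',rect(P[k]),np.median(P[k,2]))
    k=P[:,2]<.025
    if k.sum():print('bowl',rect(P[k]),np.percentile(P[k,2],[5,50,95]))
    D=oseg(w,(0,0,0),(180,255,70));D=D[(abs(D[:,0]-.516)<.06)&(abs(D[:,1]-.239)<.04)&(D[:,2]>.035)&(D[:,2]<.06)]
    if len(D):print('grip',len(D),rect(D),np.median(D[:,2]))
go(.516,.239,.021,166.2)
```

```text
wrist 768 629
neck [array([584.1, 221.9]), array([ 8.4, 60.4]), np.float64(75.7)] 0.046653542229929706
bowl [array([625.9, 211.6]), array([26.4, 11.7]), np.float64(75.1)] [0.00279506 0.01375736 0.01554016]
grip 1649 [array([510.9, 239.7]), array([13.8, 80.6]), np.float64(76.6)] 0.048434251146874024
top 0 0
x 0.348 y -0.001 z 0.396 spin -0.0001 cur [0.5838 0.2226 0.1001] yaw 166.18 t 4.63 gap 0.598 [ 0.2 -0.2 -1.8]
```

The spoon stands upright, with its black grip centred at (0.511,0.240) and the axis at about -13.7°. Now taking it by the grip.

Request:
apply_moves(
  targets=[
    {"x": 0.2,"y": 0,"z": 0,"spin": 0},
    {"x": 0.35,"y": 0,"z": 0,"spin": 0},
    {"x": 0.35,"y": 0,"z": 0.15,"spin": 0},
    {"x": 0.35,"y": 0,"z": 0.3,"spin": 0},
    {"x": 0.35,"y": 0,"z": 0.395,"spin": 0},
    {"x": 0.35,"y": 0,"z": 0.395,"spin": 0},
  ],
)

```text
time: 5.13
eef_pos: [0.512, 0.2378, 0.0165]
orientation: [[-0.971, 0.239, -0.011], [0.239, 0.971, -0.005], [0.01, -0.007, -1.0]]
contact_force: [-0.8, 0.2, -0.1]
finger_gap: 0.6
grip_force: 0.0
```

Request:
apply_moves(
  targets=[
    {"x": 0,"y": 0,"z": 0,"spin": 0},
    {"x": 0,"y": 0,"z": 0,"spin": 0},
    {"x": 0,"y": 0,"z": 0,"spin": 0},
    {"x": 0,"y": 0,"z": 0,"spin": 0},
    {"x": 0,"y": 0,"z": 0,"spin": 0},
    {"x": 0,"y": 0,"z": 0,"spin": 0},
    {"x": 0,"y": 0,"z": 0,"spin": 0},
    {"x": 0,"y": 0,"z": 0,"spin": 0},
  ],
  fingers=1,
  grip_force=50,
)

```text
time: 5.8
eef_pos: [0.5169, 0.2396, 0.0225]
orientation: [[-0.971, 0.239, 0.001], [0.239, 0.971, 0.0], [-0.001, 0.001, -1.0]]
contact_force: [-0.8, -0.6, 3.2]
finger_gap: 0.15
grip_force: 50.0
```

Run:
```python
from h import *
np.set_printoptions(precision=4,suppress=True)
t=load('top');im=t['img']
# tray rim from top & scene, balls
s=cam('scene')
for c,n in((t,'top'),(s,'scene')):
    D=oseg(c,(0,0,0),(180,255,75));D=D[(abs(D[:,0]-.638)<.09)&(abs(D[:,1]-.002)<.1)&(D[:,2]>.018)&(D[:,2]<.03)]
    print(n,'rim',len(D),rect(D))
    h=c['img'].min(2);v,u=np.nonzero((h>100)&(c['depth']>0));P=depthpt(c,np.c_[u,v])
    k=(abs(P[:,0]-.638)<.046)&(abs(P[:,1]-.002)<.064)&(P[:,2]>.01);m=np.zeros(h.shape,np.uint8);m[v[k],u[k]]=1
    nn,l,st,ce=cv2.connectedComponentsWithStats(m,connectivity=8)
    for i in range(1,nn):
        if st[i][4]>5: print(st[i],atz(c,ce[i],.014 if n=='top' else .017),depthpt(c,np.round(ce[i]))[0])
go(.516,.239,.021)
```

```text
top rim 158 [array([637.6,   1.6]), array([138.5, 108.6]), np.float64(85.3)]
[310 172   6   6  28] [[ 0.6672 -0.0465  0.014 ]] [ 0.6633 -0.0473  0.0229]
[298 174   6   6  28] [[ 0.6637 -0.006   0.014 ]] [ 0.6596 -0.0051  0.0243]
[284 176   6   6  28] [[0.6612 0.0399 0.014 ]] [0.6602 0.04   0.0232]
scene rim 315 [array([636.4,   0.4]), array([144.4, 113.4]), np.float64(85.6)]
[317 195   6   6  29] [[0.6581 0.0397 0.017 ]] [0.6544 0.0366 0.0176]
[332 198   6   6  29] [[ 0.6609 -0.0067  0.017 ]] [ 0.6557 -0.0079  0.02  ]
[345 200   6   6  31] [[ 0.664  -0.0465  0.017 ]] [ 0.6584 -0.0505  0.0187]
x 0.004 y -0.004 z 0.008 spin 0.0000 cur [0.5169 0.2396 0.0225] yaw 166.17 t 5.85 gap 0.150 [-1.1  0.   3.9]
```

The spoon is held: the gap matches the 14 mm grip and the force is 50 N. Both views agree on the balls to within 3 mm. The tray centre is (0.637,0.0015), with its x axis at -4.7°. I'll leave the ball at y=+0.04, which is nearest the green cell, and take the one at (0.6655,-0.0465) first.

Request:
apply_moves(
  targets=[
    {"x": 0,"y": 0,"z": -0.1,"spin": 0},
    {"x": 0,"y": 0,"z": -0.25,"spin": 0},
    {"x": 0,"y": 0,"z": -0.4,"spin": 0},
    {"x": 0,"y": -0.05,"z": -0.5,"spin": 0},
    {"x": 0,"y": -0.2,"z": -0.5,"spin": 0},
    {"x": -0.1,"y": -0.35,"z": -0.5,"spin": -0.02},
    {"x": -0.2,"y": -0.5,"z": -0.5,"spin": -0.04},
    {"x": -0.25,"y": -0.65,"z": -0.5,"spin": -0.051},
    {"x": -0.25,"y": -0.8,"z": -0.5,"spin": -0.051},
    {"x": -0.25,"y": -0.95,"z": -0.5,"spin": -0.051},
    {"x": -0.25,"y": -1,"z": -0.5,"spin": -0.051},
    {"x": -0.25,"y": -1,"z": -0.5,"spin": -0.051},
  ],
)

```text
time: 6.85
eef_pos: [0.5166, 0.0316, 0.1218]
orientation: [[-0.996, 0.084, -0.001], [0.084, 0.996, -0.0], [0.001, -0.0, -1.0]]
contact_force: [-0.1, 0.2, 0.3]
finger_gap: 0.151
grip_force: 50.0
```

Run:
```python
from h import *
c=cam('top')
P=oseg(c);P=P[(P[:,2]>.05)&(P[:,2]<.2)&(abs(P[:,0]-.63)<.12)&(abs(P[:,1]-.03)<.09)]
print(len(P)); 
if len(P): print(rect(P),np.percentile(P[:,2],[5,50,95]))
k=P[:,2]<.115; print('bowl',rect(P[k]),np.percentile(P[k,2],[5,50,95]))
go(.502,-.033,.0265,175.3)
```

```text
0Traceback (most recent call last):
  File "<stdin>", line 6, in <module>
    return _quantile_unchecked(
        a, q, axis, out, overwrite_input, method, keepdims, weights)
    return _ureduce(a,
                    func=_quantile_ureduce_func,
    ...<5 lines>...
                    overwrite_input=overwrite_input,
                    method=method)
    r = func(a, **kwargs)
    result = _quantile(arr,
                       quantiles=q,
    ...<2 lines>...
                       out=out,
                       weights=wgt)
    slices_having_nans = np.isnan(arr[-1, ...])
                                  ~~~^^^^^^^^^
IndexError: index -1 is out of bounds for axis 0 with size 0
```

Run:
```python
from h import *
c=cam('scene')
P=oseg(c);P=P[(P[:,2]>.05)&(P[:,2]<.2)&(abs(P[:,0]-.63)<.12)&(abs(P[:,1]-.03)<.09)]
print(len(P)); 
if len(P): print(rect(P),np.percentile(P[:,2],[5,50,95]),P[:,0].min(),P[:,0].max())
k=P[:,2]<.115
if k.sum(): print('bowl',rect(P[k]),np.percentile(P[k,2],[5,50,95]))
w=cam('wrist')
v=np.hstack([c['img'][130:330,200:500],cam('top')['img'][100:300,200:500]]);v=cv2.resize(v,(780,260))
v=np.vstack([v,cv2.resize(w['img'],(780,340))[:330]])
cv2.imwrite('pics/c3.png',v[:,:,::-1])
go(.502,-.033,.0265,175.3)
```

```text
106
[array([610.2,  20.3]), array([95.2, 29.6]), np.float64(3.7)] [0.10285172 0.12079622 0.14517064] 0.5618529388868724 0.6567788252226089
bowl [array([635.5,  24.8]), array([31.2, 39.4]), np.float64(84.0)] [0.10132384 0.10646912 0.11394727]
x 0.052 y -0.344 z 0.477 spin 0.0006 cur [0.5178 0.0346 0.1219] yaw 175.41 t 7.05 gap 0.151 [-0.1 -1.5 -0.6]
```

View pics/c3.png

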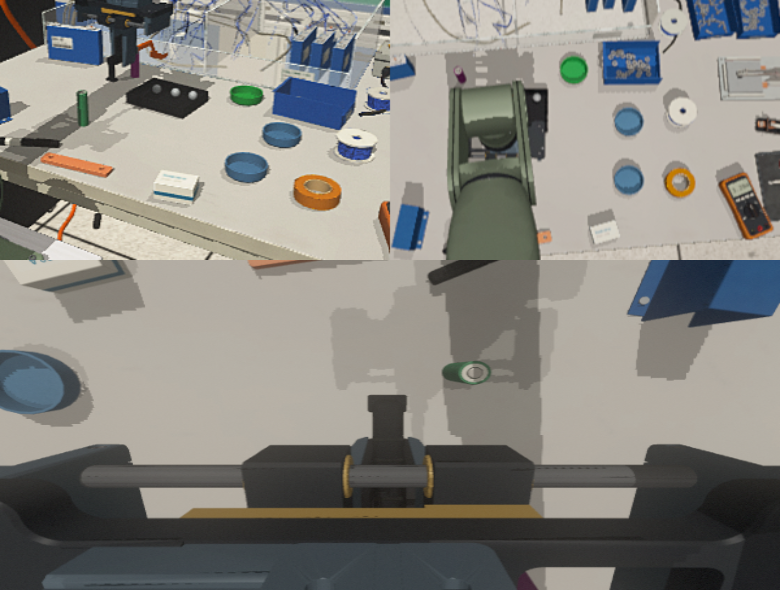

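The composite shows the spoon held level in the scene view at (150,48), the gripper clear of the green cell at (470,372), and the balls still in the tray. Now lowering into the tray behind the right-hand ball.

Request:
apply_moves(
  targets=[
    {"x": 0.02,"y": -0.15,"z": 0,"spin": 0},
    {"x": 0.05,"y": -0.3,"z": 0,"spin": 0},
    {"x": 0.05,"y": -0.344,"z": 0,"spin": 0},
    {"x": 0.05,"y": -0.344,"z": 0.1,"spin": 0},
    {"x": 0.05,"y": -0.344,"z": 0.2,"spin": 0},
    {"x": 0.05,"y": -0.344,"z": 0.3,"spin": 0},
    {"x": 0.05,"y": -0.344,"z": 0.4,"spin": 0},
    {"x": 0.05,"y": -0.344,"z": 0.45,"spin": 0},
    {"x": 0.05,"y": -0.344,"z": 0.47,"spin": 0},
    {"x": 0.05,"y": -0.344,"z": 0.475,"spin": 0},
    {"x": 0.05,"y": -0.344,"z": 0.475,"spin": 0},
  ],
)

```text
time: 7.97
eef_pos: [0.5026, -0.034, 0.0274]
orientation: [[-0.997, 0.081, 0.001], [0.081, 0.997, 0.0], [-0.001, 0.0, -1.0]]
contact_force: [0.7, -0.4, -0.8]
finger_gap: 0.148
grip_force: 50.0
```

```bash
cat >> h.py <<'E'
def look(name=None):
    np.set_printoptions(precision=4,suppress=True)
    c=cam('scene')
    P=oseg(c);st=r.get_state();e=st['eef_pos'];R=np.array(st['orientation'])
    q=(P-e)@np.c_[-R[:,0],R[:,1],[0,0,1]]  # along spoon, side, up
    k=(q[:,0]>.02)&(q[:,0]<.16)&(abs(q[:,1])<.04)&(q[:,2]<.05)&(q[:,2]>-.15)
    print('spoon along/side/up: min',q[k].min(0),'max',q[k].max(0),k.sum())
    n=k&(q[:,0]>.1)
    if n.sum():print('bowl side range',np.percentile(q[n,1],[3,97]),'up',np.percentile(q[n,2],[3,50,97]))
    h=c['img'].astype(int);m=(h.min(2)>95)&(h.max(2)-h.min(2)<40)&(c['depth']>0);v,u=np.nonzero(m);P=depthpt(c,np.c_[u,v])
    d=P[:,:2]-[.637,.0015];tx=d@[.9966,-.0819];ty=d@[.0819,.9966]
    k=(tx>-.045)&(tx<.05)&(abs(ty)<.062)&(P[:,2]>.008)&(P[:,2]<.2);M=np.zeros(m.shape,np.uint8);M[v[k],u[k]]=1
    nn,l,s,ce=cv2.connectedComponentsWithStats(M,connectivity=8)
    for i in range(1,nn):
        if s[i][4]>5:print('ball',s[i],atz(c,ce[i],.016)[0])
    if name: 
        p=proj(c,[e])[0].astype(int);x,y=max(0,p[0]-60),max(0,p[1]-60)
        cv2.imwrite('pics/'+name,cv2.resize(c['img'][y:y+130,x:x+170,::-1],None,fx=4,fy=4,interpolation=cv2.INTER_CUBIC))
E
python3 - <<'E'
from h import *
look(); go(.502,-.033,.0265,175.3)
E
```

```text
spoon along/side/up: min [ 0.0439 -0.0232 -0.022 ] max [0.1381 0.0166 0.0236] 89
bowl side range [-0.0108  0.0145] up [-0.0211 -0.0125 -0.0022]
ball [346 200   5   3   9] [ 0.6784 -0.0426  0.016 ]
x 0.005 y 0.005 z 0.006 spin 0.0004 cur [ 0.5029 -0.0341  0.0277] yaw 175.37 t 8.02 gap 0.150 [-0.4  0.5 -0.7]
```

Request:
apply_moves(
  targets=[
    {"x": -0.02,"y": 0.004,"z": 0.006,"spin": 0},
    {"x": -0.04,"y": 0.004,"z": 0.006,"spin": 0},
    {"x": -0.06,"y": 0.004,"z": 0.006,"spin": 0},
    {"x": -0.08,"y": 0.004,"z": 0.006,"spin": 0},
    {"x": -0.1,"y": 0.004,"z": 0.006,"spin": 0},
    {"x": -0.12,"y": 0.004,"z": 0.006,"spin": 0},
    {"x": -0.14,"y": 0.004,"z": 0.006,"spin": 0},
    {"x": -0.16,"y": 0.004,"z": 0.006,"spin": 0},
    {"x": -0.18,"y": 0.004,"z": 0.006,"spin": 0},
    {"x": -0.19,"y": 0.004,"z": 0.006,"spin": 0},
    {"x": -0.2,"y": 0.004,"z": 0.006,"spin": 0},
    {"x": -0.2,"y": 0.004,"z": 0.006,"spin": 0},
  ],
)

```text
time: 9.02
eef_pos: [0.5423, -0.0368, 0.0258]
orientation: [[-0.997, 0.081, 0.001], [0.081, 0.997, 0.0], [-0.001, 0.0, -1.0]]
contact_force: [-2.0, 0.5, 3.6]
finger_gap: 0.149
grip_force: 50.0
```

Request:
apply_moves(
  targets=[
    {"x": -0.008,"y": 0,"z": 0,"spin": 0},
    {"x": -0.014,"y": 0,"z": 0,"spin": 0},
    {"x": -0.02,"y": 0,"z": 0,"spin": 0},
    {"x": -0.02,"y": 0,"z": 0,"spin": 0},
  ],
)

```text
time: 9.35
eef_pos: [0.546, -0.0371, 0.0258]
orientation: [[-0.997, 0.081, 0.0], [0.081, 0.997, 0.0], [-0.0, 0.0, -1.0]]
contact_force: [-3.8, 0.1, 3.6]
finger_gap: 0.149
grip_force: 50.0
```

Run:
```python
from h import *
look('s4.png'); go(.502,-.033,.0265,175.3)
```

```text
spoon along/side/up: min [ 0.0462 -0.0225 -0.0198] max [0.1423 0.0223 0.0243] 89
bowl side range [-0.0097  0.0194] up [-0.0196 -0.0116 -0.001 ]
ball [347 200   4   2   6] [ 0.681  -0.0415  0.016 ]
x 0.221 y 0.003 z -0.004 spin 0.0003 cur [ 0.546  -0.0371  0.0258] yaw 175.35 t 9.40 gap 0.148 [-3.6 -0.7  4.4]
```

View pics/s4.png

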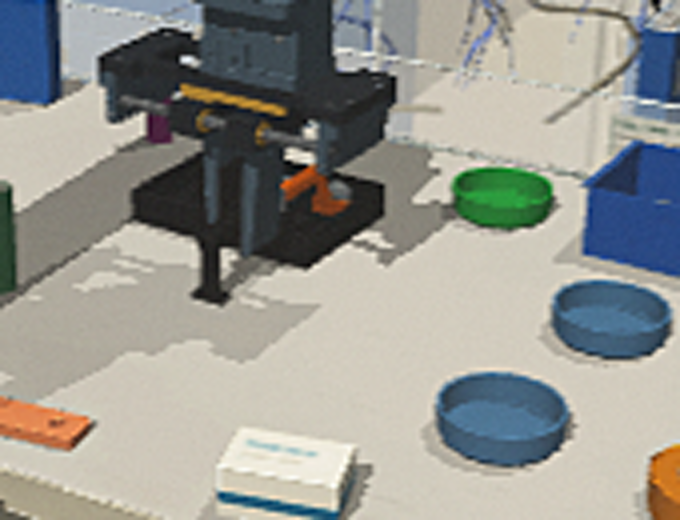

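The crop shows the ball at (338,190), at the front of the bowl by the far wall. I'll push 2 mm more, lift and check whether it comes along.

Request:
apply_moves(
  targets=[
    {"x": -0.01,"y": 0,"z": 0,"spin": 0},
    {"x": -0.02,"y": 0,"z": 0,"spin": 0},
    {"x": -0.02,"y": 0,"z": 0,"spin": 0},
  ],
)

```text
time: 9.65
eef_pos: [0.5463, -0.0373, 0.0253]
orientation: [[-0.997, 0.081, -0.008], [0.081, 0.997, 0.001], [0.008, -0.0, -1.0]]
contact_force: [-10.0, 0.2, 9.2]
finger_gap: 0.145
grip_force: 50.0
```

Request:
apply_moves(
  targets=[
    {"x": 0,"y": 0,"z": -0.01,"spin": 0},
    {"x": 0.01,"y": 0,"z": -0.05,"spin": 0},
    {"x": 0.02,"y": 0,"z": -0.1,"spin": 0},
    {"x": 0.02,"y": 0,"z": -0.2,"spin": 0},
    {"x": 0.02,"y": 0,"z": -0.3,"spin": 0},
    {"x": 0.02,"y": 0,"z": -0.4,"spin": 0},
    {"x": 0.02,"y": 0,"z": -0.46,"spin": 0},
    {"x": 0.02,"y": 0,"z": -0.5,"spin": 0},
    {"x": 0.02,"y": 0,"z": -0.5,"spin": 0},
  ],
)

```text
time: 10.4
eef_pos: [0.5475, -0.0372, 0.1281]
orientation: [[-0.997, 0.081, 0.005], [0.081, 0.997, -0.0], [-0.005, 0.0, -1.0]]
contact_force: [0.1, 0.1, -0.0]
finger_gap: 0.152
grip_force: 50.0
```

Run:
```python
from h import *
look('s5.png'); go(.502,-.033,.0265,175.3)
```

```text
spoon along/side/up: min [ 0.0459 -0.014  -0.0175] max [0.1319 0.0117 0.0267] 106
bowl side range [-0.0135  0.0116] up [-0.0174 -0.0114 -0.0002]
ball [343 164   2   9   9] [0.9335 0.0958 0.016 ]
ball [348 164   5   3   7] [0.977 0.092 0.016]
ball [317 195   7   6  32] [0.661  0.0402 0.016 ]
ball [332 198   6   6  28] [ 0.6621 -0.0053  0.016 ]
x 0.225 y 0.003 z 0.500 spin 0.0003 cur [ 0.5465 -0.0372  0.1267] yaw 175.35 t 10.45 gap 0.147 [ 0.3  0.3 -0.5]
```

View pics/s5.png

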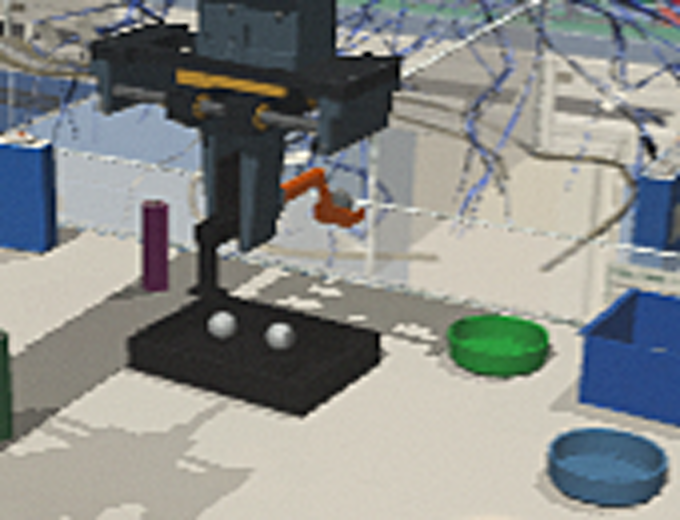

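The spoon holds the ball, visible at (340,200), and the other two balls stay in the tray at (222,323) and (280,335). Carrying it to the far dish at (0.588,-0.265), heading -35°.

Request:
apply_moves(
  targets=[
    {"x": 0.01,"y": -0.03,"z": 0,"spin": 0.01},
    {"x": 0.03,"y": -0.1,"z": 0,"spin": 0.03},
    {"x": 0.06,"y": -0.18,"z": 0,"spin": 0.05},
    {"x": 0.09,"y": -0.27,"z": 0,"spin": 0.07},
    {"x": 0.12,"y": -0.36,"z": 0,"spin": 0.09},
    {"x": 0.15,"y": -0.46,"z": 0,"spin": 0.11},
    {"x": 0.18,"y": -0.56,"z": 0,"spin": 0.13},
    {"x": 0.21,"y": -0.66,"z": 0,"spin": 0.15},
    {"x": 0.23,"y": -0.74,"z": 0,"spin": 0.16},
    {"x": 0.25,"y": -0.79,"z": 0,"spin": 0.168},
    {"x": 0.25,"y": -0.8,"z": 0,"spin": 0.168},
    {"x": 0.25,"y": -0.8,"z": 0,"spin": 0.168},
  ],
)

```text
time: 11.45
eef_pos: [0.4824, -0.1928, 0.1251]
orientation: [[-0.819, 0.573, -0.001], [0.573, 0.819, 0.001], [0.001, 0.0, -1.0]]
contact_force: [-0.2, -0.1, -1.0]
finger_gap: 0.152
grip_force: 50.0
```

```bash
cat >> h.py <<'E'
def dish(c,n,cx,cy):
    P=oseg(c,(95,80,50),(120,255,255));P=P[np.hypot(P[:,0]-cx,P[:,1]-cy)<.05];Q=P[(P[:,2]>.014)&(P[:,2]<.026)]
    (x,y),rad=cv2.minEnclosingCircle(Q[:,:2].astype(np.float32)*1000);print(n,'dish',x,y,rad,len(Q))
E
python3 - <<'E'
from h import *
look(); c=load('scene');dish(c,'sc A',.588,-.265);dish(c,'sc B',.444,-.249)
c=load('top');dish(c,'top A',.588,-.265);dish(c,'top B',.444,-.249)
go(.484,-.192,.0265,145)
E
```

```text
spoon along/side/up: min [ 0.0402 -0.0172 -0.0215] max [0.1342 0.0138 0.0243] 184
bowl side range [-0.0158  0.0115] up [-0.0208 -0.0141 -0.0008]
ball [319 195   4   3   9] [0.6712 0.0435 0.016 ]
ball [332 198   6   6  32] [ 0.6616 -0.0066  0.016 ]
sc A dish 585.6207275390625 -269.15484619140625 37.878089904785156 158
sc B dish 441.4314880371094 -249.8179931640625 36.85719299316406 207
top A dish 586.8139038085938 -266.5647277832031 34.693115234375 44
top B dish 442.5865173339844 -249.9806365966797 34.56061935424805 50
x -0.005 y 0.004 z 0.494 spin 0.0005 cur [ 0.4828 -0.1923  0.1253] yaw 145.09 t 11.50 gap 0.147 [ 0.4 -0.2 -1. ]
```

Request:
apply_moves(
  targets=[
    {"x": 0,"y": 0,"z": 0.05,"spin": 0},
    {"x": 0,"y": 0,"z": 0.12,"spin": 0},
    {"x": 0,"y": 0,"z": 0.2,"spin": 0},
    {"x": 0,"y": 0,"z": 0.28,"spin": 0},
    {"x": 0,"y": 0,"z": 0.36,"spin": 0},
    {"x": 0,"y": 0,"z": 0.42,"spin": 0},
    {"x": 0,"y": 0,"z": 0.46,"spin": 0},
    {"x": 0,"y": 0,"z": 0.485,"spin": 0},
    {"x": 0,"y": 0,"z": 0.49,"spin": 0},
    {"x": 0,"y": 0,"z": 0.49,"spin": 0},
  ],
)

```text
time: 12.33
eef_pos: [0.4832, -0.1923, 0.0276]
orientation: [[-0.821, 0.572, -0.0], [0.572, 0.821, 0.0], [0.0, 0.0, -1.0]]
contact_force: [-0.4, 0.1, -1.3]
finger_gap: 0.15
grip_force: 50.0
```

Request:
apply_moves(
  targets=[
    {"x": 0,"y": 0,"z": 0,"spin": 0},
    {"x": 0,"y": 0,"z": 0,"spin": 0},
    {"x": 0,"y": 0,"z": -0.02,"spin": 0},
    {"x": 0,"y": 0,"z": -0.05,"spin": 0},
    {"x": -0.005,"y": 0,"z": -0.08,"spin": 0},
    {"x": -0.01,"y": 0,"z": -0.1,"spin": 0},
    {"x": -0.01,"y": 0,"z": -0.1,"spin": 0},
  ],
  grip_force=3,
)

```text
time: 12.92
eef_pos: [0.4857, -0.1942, 0.0492]
orientation: [[-0.82, 0.572, 0.003], [0.572, 0.82, -0.001], [-0.003, 0.001, -1.0]]
contact_force: [-0.4, 0.7, 0.4]
finger_gap: 0.155
grip_force: 3.0
```

Run:
```python
from h import *
look();go(.484,-.192,.0265,145)
```

```text
spoon along/side/up: min [ 0.0387 -0.0137 -0.0443] max [0.1334 0.0311 0.0161] 148
bowl side range [-0.0134  0.0293] up [-0.0407 -0.0339 -0.0267]
ball [319 195   4   3   8] [0.672  0.0437 0.016 ]
ball [332 198   6   6  32] [ 0.6616 -0.0066  0.016 ]
x 0.012 y 0.005 z 0.111 spin 0.0006 cur [ 0.4853 -0.1941  0.0487] yaw 145.11 t 12.97 gap 0.160 [ 0.2 -0.4  0. ]
```

Bowl bottom is at z≈0.004, so the spoon pivots in the light grip and stays on the dish floor. Continuing the arc to tip it.

Request:
apply_moves(
  targets=[
    {"x": -0.025,"y": 0,"z": -0.06,"spin": 0},
    {"x": -0.05,"y": 0,"z": -0.115,"spin": 0},
    {"x": -0.085,"y": 0,"z": -0.16,"spin": 0},
    {"x": -0.12,"y": 0,"z": -0.205,"spin": 0},
    {"x": -0.165,"y": 0,"z": -0.245,"spin": 0},
    {"x": -0.21,"y": 0,"z": -0.285,"spin": 0},
    {"x": -0.25,"y": 0,"z": -0.31,"spin": 0},
    {"x": -0.29,"y": 0,"z": -0.333,"spin": 0},
    {"x": -0.29,"y": 0,"z": -0.333,"spin": 0},
    {"x": -0.29,"y": 0,"z": -0.333,"spin": 0},
  ],
)

```text
time: 13.8
eef_pos: [0.5321, -0.2269, 0.114]
orientation: [[-0.82, 0.572, -0.001], [0.572, 0.82, 0.0], [0.001, 0.0, -1.0]]
contact_force: [0.2, 0.6, -0.2]
finger_gap: 0.155
grip_force: 3.0
```

```bash
cat >> h.py <<'E'
def bd(cx,cy,c=None):
    c=c or load('scene');h=c['img'].astype(int);m=(h.max(2)-h.min(2)<25)&(h.min(2)>60)&(c['depth']>0);v,u=np.nonzero(m);P=depthpt(c,np.c_[u,v])
    k=(np.hypot(P[:,0]-cx,P[:,1]-cy)<.036)&(P[:,2]>0.002)&(P[:,2]<.06)
    print('grey in dish',k.sum(),P[k].mean(0) if k.any() else '',(u[k].mean(),v[k].mean()) if k.any() else '')
E
python3 - <<'E'
from h import *
look('s6.png');bd(.587,-.266);go(.484,-.192,.0265,145)
E
```

```text
spoon along/side/up: min [ 0.0365 -0.0146 -0.0843] max [ 0.1016  0.0147 -0.0019] 159
bowl side range [-0.0121 -0.0106] up [-0.0799 -0.079  -0.0782]
ball [319 195   4   3   9] [0.6712 0.0435 0.016 ]
ball [332 198   6   6  30] [ 0.6623 -0.0058  0.016 ]
grey in dish 12 [ 0.5695 -0.2381  0.0101] (np.float64(402.0833333333333), np.float64(233.75))
x 0.293 y 0.006 z 0.437 spin 0.0006 cur [ 0.5316 -0.2266  0.1138] yaw 145.10 t 13.85 gap 0.149 [-0.2  0.6 -1.4]
```

The lip stuck at about 28° pitch over the far rim, so friction is holding it. I'll back off, put the lip in the corner between wall and floor inside the dish, and pivot about that.

Request:
apply_moves(
  targets=[
    {"x": 0.03,"y": 0,"z": 0,"spin": 0},
    {"x": 0.05,"y": 0,"z": 0.01,"spin": 0},
    {"x": 0.05,"y": 0,"z": 0.05,"spin": 0},
    {"x": 0.05,"y": 0,"z": 0.09,"spin": 0},
    {"x": 0.05,"y": 0,"z": 0.11,"spin": 0},
    {"x": 0.05,"y": 0,"z": 0.11,"spin": 0},
  ],
)

```text
time: 14.35
eef_pos: [0.523, -0.2207, 0.0907]
orientation: [[-0.82, 0.572, -0.003], [0.572, 0.82, 0.001], [0.003, -0.0, -1.0]]
contact_force: [0.2, 0.2, -0.9]
finger_gap: 0.153
grip_force: 3.0
```

Run:
```python
from h import *
look();bd(.587,-.266);go(.484,-.192,.0265,145)
c=load('scene');P=oseg(c);e=r.get_state()['eef_pos'];d=P-e;a=d@[.82,-.572,0];s=d@[.572,.82,0];k=(a>.03)&(a<.15)&(abs(s)<.02)&(d[:,2]<.03)
a,u=a[k],d[k,2]
for lo in np.arange(.03,.13,.012):
    m=(a>=lo)&(a<lo+.012)
    if m.sum():print('%.3f n%d up %.3f..%.3f'%(lo,m.sum(),u[m].min(),u[m].max()))
```

```text
spoon along/side/up: min [ 0.0358 -0.016  -0.0864] max [ 0.1085  0.0231 -0.0028] 158
bowl side range [-0.0093  0.0224] up [-0.0863 -0.0796 -0.0769]
ball [319 195   4   3   9] [0.6712 0.0435 0.016 ]
ball [332 198   6   6  31] [ 0.6618 -0.0062  0.016 ]
grey in dish 18 [ 0.5817 -0.2458  0.0102] (np.float64(406.6666666666667), np.float64(232.44444444444446))
x 0.244 y 0.006 z 0.325 spin 0.0006 cur [ 0.5235 -0.2209  0.0914] yaw 145.11 t 14.40 gap 0.154 [ 0.5 -0.6 -0.5]
0.030 n9 up -0.013..-0.003
0.042 n17 up -0.020..-0.005
0.054 n17 up -0.026..-0.012
0.066 n71 up -0.073..-0.018
0.078 n30 up -0.080..-0.029
0.090 n10 up -0.086..-0.074
0.102 n3 up -0.086..-0.077
```

Request:
apply_moves(
  targets=[
    {"x": -0.025,"y": 0,"z": 0,"spin": 0},
    {"x": -0.045,"y": 0,"z": -0.005,"spin": 0},
    {"x": -0.08,"y": 0,"z": -0.04,"spin": 0},
    {"x": -0.12,"y": 0,"z": -0.07,"spin": 0},
    {"x": -0.158,"y": 0,"z": -0.095,"spin": 0},
    {"x": -0.19,"y": 0,"z": -0.117,"spin": 0},
    {"x": -0.22,"y": 0,"z": -0.133,"spin": 0},
    {"x": -0.255,"y": 0,"z": -0.15,"spin": 0},
    {"x": -0.288,"y": 0,"z": -0.164,"spin": 0},
    {"x": -0.288,"y": 0,"z": -0.164,"spin": 0},
  ],
)

```text
time: 15.23
eef_pos: [0.5728, -0.2552, 0.1257]
orientation: [[-0.82, 0.572, 0.002], [0.572, 0.82, -0.001], [-0.003, 0.0, -1.0]]
contact_force: [0.2, -0.2, -1.0]
finger_gap: 0.155
grip_force: 3.0
```

```bash
cat >> h.py <<'E'
def prof(name=None):
    c=load('scene');P=oseg(c);st=r.get_state();e=st['eef_pos'];R=np.array(st['orientation']);d=P-e;a=-d@R[:,0];s=d@R[:,1];k=(a>.0)&(a<.15)&(abs(s)<.02)&(d[:,2]<.03)
    a,u=a[k],d[k,2]
    for lo in np.arange(.0,.14,.012):
        m=(a>=lo)&(a<lo+.012)
        if m.sum():print('%.3f n%d up %.3f..%.3f'%(lo,m.sum(),u[m].min(),u[m].max()),end=' | ')
    print()
    if name:
        p=proj(c,[e-R[:,0]*.07])[0].astype(int);x,y=max(0,min(540,p[0]-50)),max(0,p[1]-40)
        cv2.imwrite('pics/'+name,cv2.resize(c['img'][y:y+100,x:x+100,::-1],None,fx=6,fy=6,interpolation=cv2.INTER_CUBIC))
E
python3 - <<'E'
from h import *
look();prof('s7.png');bd(.587,-.266);go(.484,-.192,.0265,145)
E
```

```text
spoon along/side/up: min [ 0.02   -0.0161 -0.1171] max [ 0.0523  0.0147 -0.0182] 190
ball [319 195   4   3   9] [0.6712 0.0435 0.016 ]
ball [332 198   6   6  29] [ 0.6619 -0.0068  0.016 ]
0.012 n11 up -0.095..-0.018 | 0.024 n118 up -0.114..-0.022 | 0.036 n59 up -0.117..-0.036 | 0.048 n5 up -0.112..-0.055 | 
grey in dish 18 [ 0.5818 -0.2511  0.0123] (np.float64(408.8333333333333), np.float64(232.11111111111111))
x 0.541 y 0.004 z 0.493 spin 0.0005 cur [ 0.5721 -0.2545  0.1252] yaw 145.10 t 15.28 gap 0.151 [0.5 0.4 0.1]
```

View pics/s7.png

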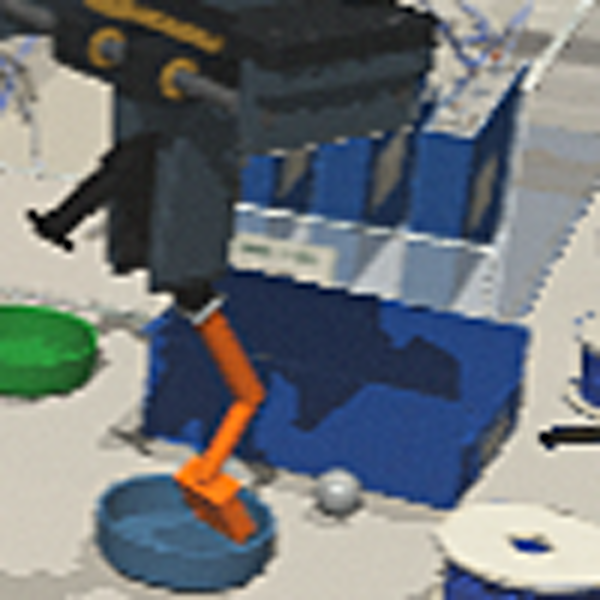

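The spoon is now steeply pitched, with its bowl inside the dish at (215,500). The ball, however, is outside on the table at crop (338,493), beside the blue bin, so it rolled over the far rim. I'll locate it and see whether it is still rolling.

```bash
cat >> h.py <<'E'
def find(c,x0,x1,y0,y1,zc=.010,lo=.008,hi=.028):
    v,u=np.nonzero(c['depth']>0);P=depthpt(c,np.c_[u,v]);k=(P[:,0]>x0)&(P[:,0]<x1)&(P[:,1]>y0)&(P[:,1]<y1)&(P[:,2]>lo)&(P[:,2]<hi)
    M=np.zeros(c['depth'].shape,np.uint8);M[v[k],u[k]]=1
    n,l,s,ce=cv2.connectedComponentsWithStats(M,connectivity=8)
    for i in range(1,n):
        if s[i][4]>8:
            m=l[v,u]==i;hh=c['img'][l==i].astype(int)
            print(s[i],'atz',atz(c,ce[i],zc)[0][:2],'mean',P[m].mean(0),'rgb',hh.mean(0).astype(int),'ext',np.ptp(P[m][:,:2],axis=0))
E
python3 - <<'E'
from h import *
np.set_printoptions(precision=4,suppress=True)
for i in range(2):
    c=cam('scene');t=cam('top')
    print('scene');find(c,.58,.8,-.40,-.2,.012);print('top');find(t,.58,.8,-.40,-.2)
w=cam('wrist');print('wrist');find(w,.5,.8,-.45,-.1)
# bin wall
P=oseg(load('top'),(100,100,40),(125,255,255));P=P[(P[:,0]>.62)&(P[:,0]<.9)&(P[:,1]>-.40)&(P[:,1]<-.12)&(P[:,2]>.04)]
print('bin',rect(P),np.percentile(P[:,2],[2,50,98]),len(P),P.min(0),P.max(0))
P=oseg(load('scene'),(100,100,30),(125,255,255));P=P[(P[:,0]>.62)&(P[:,0]<.9)&(P[:,1]>-.40)&(P[:,1]<-.12)&(P[:,2]>.006)]
print('bin sc',rect(P),np.percentile(P[:,2],[2,50,98]),len(P),P.min(0),P.max(0))
E
```

```text
scene
[422 197  52  33 687] atz [ 0.7434 -0.3064] mean [ 0.7319 -0.308   0.018 ] rgb [ 47  65 102] ext [0.1467 0.1398]
[409 209  15   9  89] atz [ 0.7024 -0.232 ] mean [ 0.6888 -0.2355  0.0182] rgb [40 53 81] ext [0.0088 0.0381]
[402 224  29  15 153] atz [ 0.6103 -0.2633] mean [ 0.6009 -0.2655  0.0168] rgb [94 81 80] ext [0.0398 0.0704]
[460 239   4   7  15] atz [ 0.5941 -0.3737] mean [ 0.5849 -0.3749  0.0167] rgb [ 45  60 119] ext [0.0157 0.0082]
top
[366 134  22   4  50] atz [ 0.7866 -0.2662] mean [ 0.7837 -0.2648  0.0174] rgb [15 38 70] ext [0.0069 0.0682]
[369 139  11   6  39] atz [ 0.7675 -0.2599] mean [ 0.7669 -0.2596  0.0115] rgb [89 89 92] ext [0.0191 0.0345]
[371 147   5   4   9] atz [ 0.7432 -0.2526] mean [ 0.7433 -0.2527  0.0095] rgb [ 91  97 111] ext [0.0107 0.0128]
scene
[422 197  52  33 692] atz [ 0.7449 -0.3059] mean [ 0.7331 -0.3075  0.0181] rgb [ 47  65 102] ext [0.1461 0.1408]
[409 209  15   8  86] atz [ 0.7026 -0.2311] mean [ 0.6889 -0.2346  0.0183] rgb [40 53 79] ext [0.0107 0.0377]
[478 216   7   2  10] atz [ 0.7626 -0.3887] mean [ 0.7694 -0.388   0.009 ] rgb [36
[... 647 characters left out ...]
589  -0.2377  0.0201] rgb [ 91 113 129] ext [0.0379 0.009 ]
[454 225  62  16 417] atz [ 0.709  -0.1323] mean [ 0.7043 -0.1344  0.0169] rgb [ 76 123  78] ext [0.0372 0.0497]
[451 268  66  21 625] atz [ 0.7623 -0.1535] mean [ 0.7564 -0.155   0.0169] rgb [ 64 123  71] ext [0.0471 0.0573]
[308 274  17  18 252] atz [ 0.6553 -0.316 ] mean [ 0.6516 -0.3133  0.0176] rgb [146 145 140] ext [0.0189 0.0196]
bin [array([ 804.6, -260.7]), array([203. , 117.1]), np.float64(6.9)] [0.0418 0.0598 0.099 ] 309 [ 0.6969 -0.3104  0.0405] [ 0.8997 -0.1913  0.1019]
bin sc [array([ 781.7, -304.6]), array([246.2, 194.4]), np.float64(4.6)] [0.0076 0.0331 0.0905] 1898 [ 0.6594 -0.4     0.006 ] [ 0.8986 -0.1981  0.1011]
```

```bash
cat >> h.py <<'E'
def ballpix(c,x,y,rad=.05,thr=105):
    h=c['img'].astype(int);v,u=np.nonzero((h.max(2)-h.min(2)<28)&(h.min(2)>thr)&(c['depth']>0));P=depthpt(c,np.c_[u,v])
    k=(np.hypot(P[:,0]-x,P[:,1]-y)<rad)&(P[:,2]>.007)&(P[:,2]<.03)
    return len(P[k]), (atz(c,[u[k].mean(),v[k].mean()],.012)[0],P[k].mean(0)) if k.sum()>4 else None
E
python3 - <<'E'
from h import *
np.set_printoptions(precision=4,suppress=True)
for i in range(3):
    w=cam('wrist');find(w,.60,.68,-.36,-.285)
c=cam('scene');print(ballpix(c,.653,-.315))
P=oseg(c,(100,110,30),(125,255,255));k=(P[:,0]<.73)&(P[:,0]>.66)&(P[:,1]<-.19)&(P[:,1]>-.36)&(P[:,2]>.012)&(P[:,2]<.05)
Q=P[k]
for a in np.arange(-.34,-.2,.02):
    m=(Q[:,1]>a)&(Q[:,1]<a+.02)
    if m.sum()>3: print('face y%.2f'%(a+.01),m.sum(),np.percentile(Q[m,0],[5,50,95]))
P=oseg(w,(100,110,30),(125,255,255));k=(P[:,0]<.74)&(P[:,0]>.66)&(P[:,1]<-.19)&(P[:,1]>-.40)&(P[:,2]>.012)&(P[:,2]<.08)
Q=P[k];print(k.sum())
for a in np.arange(-.38,-.2,.02):
    m=(Q[:,1]>a)&(Q[:,1]<a+.02)
    if m.sum()>3: print('w face y%.2f'%(a+.01),m.sum(),np.percentile(Q[m,0],[5,50,95]))
# reel
t=cam('top');h=t['img'].astype(int);v,u=np.nonzero((h.min(2)>150)&(t['depth']>0));P=depthpt(t,np.c_[u,v]);k=(P[:,2]>.026)&(P[:,2]<.045)&(np.hypot(P[:,0]-.6,P[:,1]+.39)<.06);print('reel',k.sum(),rect(P[k]))
go(.5,0,.1)
E
```

```text
[308 274  17  18 254] atz [ 0.6553 -0.316 ] mean [ 0.6515 -0.3133  0.0176] rgb [146 145 140] ext [0.0187 0.019 ]
[308 274  17  18 252] atz [ 0.6552 -0.316 ] mean [ 0.6516 -0.3134  0.0175] rgb [146 145 140] ext [0.0188 0.019 ]
[308 274  17  18 251] atz [ 0.6552 -0.3159] mean [ 0.6515 -0.3133  0.0176] rgb [146 144 140] ext [0.0184 0.0196]
(37, (array([ 0.6542, -0.3144,  0.012 ]), array([ 0.6494, -0.3153,  0.0143])))
face y-0.33 110 [0.6799 0.6833 0.6868]
face y-0.31 109 [0.6817 0.6845 0.6878]
face y-0.29 105 [0.682  0.6855 0.6882]
face y-0.27 68 [0.6834 0.6861 0.6891]
face y-0.25 42 [0.6856 0.6883 0.6911]
face y-0.23 100 [0.6858 0.689  0.7117]
face y-0.21 16 [0.6895 0.6992 0.7168]
0
reel 16 [array([ 624.4, -383.8]), array([ 8. , 21.6]), np.float64(29.1)]
x 1.018 y 0.838 z 0.126 spin 0.0000 cur [ 0.5711 -0.254   0.1251] yaw 145.12 t 15.78 gap 0.156 [-0.1 -0.5 -0.2]
```

The ball is at rest at (0.654,-0.315), 30 mm in front of the bin's face (x≈0.684), so it can be scooped again against that. First I'll level the spoon by pressing it down on the open table near (0.43,-0.11).

Request:
apply_moves(
  targets=[
    {"x": 0,"y": 0,"z": 0,"spin": 0},
    {"x": 0.05,"y": 0,"z": -0.15,"spin": 0},
    {"x": 0.1,"y": 0,"z": -0.3,"spin": 0},
    {"x": 0.2,"y": 0.1,"z": -0.3,"spin": -0.04},
    {"x": 0.35,"y": 0.2,"z": -0.3,"spin": -0.08},
    {"x": 0.5,"y": 0.3,"z": -0.3,"spin": -0.12},
    {"x": 0.6,"y": 0.4,"z": -0.3,"spin": -0.15},
    {"x": 0.66,"y": 0.416,"z": -0.2,"spin": -0.176},
    {"x": 0.66,"y": 0.416,"z": -0.1,"spin": -0.176},
    {"x": 0.66,"y": 0.416,"z": -0.05,"spin": -0.176},
    {"x": 0.66,"y": 0.416,"z": -0.05,"spin": -0.176},
  ],
  grip_force=20,
)

```text
time: 16.7
eef_pos: [0.509, -0.1099, 0.1331]
orientation: [[-0.998, 0.056, -0.004], [0.056, 0.998, 0.001], [0.004, 0.001, -1.0]]
contact_force: [-0.4, -0.2, -1.0]
finger_gap: 0.153
grip_force: 20.0
```

Run:
```python
from h import *
look();prof();go(.51,-.11,.115,176.7)
dish(load('scene'),'A',.587,-.266);w=cam('wrist');find(w,.28,.5,-.26,-.05,lo=.006,hi=.04)
```

```text
spoon along/side/up: min [ 0.021  -0.0135 -0.1359] max [ 0.1065  0.0253 -0.0224] 199
bowl side range [0.0253 0.0253] up [-0.1359 -0.1359 -0.1359]
ball [317 195   7   6  32] [0.66   0.0401 0.016 ]
ball [332 198   6   6  30] [ 0.6623 -0.0058  0.016 ]
0.012 n26 up -0.100..-0.022 | 0.024 n127 up -0.121..-0.031 | 0.036 n49 up -0.121..-0.041 | 0.048 n1 up -0.061..-0.061 | 0.060 n1 up -0.134..-0.134 | 
x 0.001 y 0.002 z 0.097 spin 0.0004 cur [ 0.5101 -0.1104  0.1345] yaw 176.76 t 16.75 gap 0.154 [-0.7 -0.6 -0.3]
A dish 583.9011840820312 -266.57568359375 37.78382873535156 159
[ 191    0   80   36 2062] atz [ 0.334  -0.1851] mean [ 0.3405 -0.1806  0.0269] rgb [170 168 158] ext [0.0254 0.0643]
[367   0   6  12  56] atz [ 0.3345 -0.0521] mean [ 0.3342 -0.052   0.0094] rgb [171 119  90] ext [0.0095 0.0042]
[ 158   98   55   74 1317] atz [ 0.4407 -0.2393] mean [ 0.4411 -0.2381  0.0127] rgb [ 91 111 125] ext [0.0714 0.0431]
[177 109   5   5   9] atz [ 0.4185 -0.247 ] mean [ 0.4182 -0.2487  0.0065] rgb [ 83  98 111] ext [0.0042 0.0036]
[189 120   5   7  16] atz [ 0.4305 -0.2361] mean [ 0.4303 -0.2375  0.0066] rgb [ 96 120 137] ext [0.006 0.004]
```

Request:
apply_moves(
  targets=[
    {"x": 0,"y": 0,"z": 0.083,"spin": 0},
    {"x": 0.07,"y": 0,"z": 0.11,"spin": 0},
    {"x": 0.135,"y": 0,"z": 0.14,"spin": 0},
    {"x": 0.24,"y": 0,"z": 0.21,"spin": 0},
    {"x": 0.325,"y": 0,"z": 0.295,"spin": 0},
    {"x": 0.4,"y": 0,"z": 0.395,"spin": 0},
    {"x": 0.443,"y": 0,"z": 0.48,"spin": 0},
    {"x": 0.46,"y": 0,"z": 0.53,"spin": 0},
    {"x": 0.472,"y": 0,"z": 0.56,"spin": 0},
    {"x": 0.472,"y": 0,"z": 0.568,"spin": 0},
    {"x": 0.472,"y": 0,"z": 0.568,"spin": 0},
  ],
  grip_force=3,
)

```text
time: 17.72
eef_pos: [0.4174, -0.1056, 0.0221]
orientation: [[-0.998, 0.057, 0.002], [0.057, 0.998, -0.0], [-0.002, -0.0, -1.0]]
contact_force: [0.7, 0.3, -0.5]
finger_gap: 0.152
grip_force: 3.0
```

Run:
```python
from h import *
look();prof();go(.492,-.306,.0265,176.7)
```

```text
spoon along/side/up: min [ 0.0434 -0.0143 -0.0226] max [0.1398 0.0259 0.0247] 132
bowl side range [-0.0138  0.0127] up [-0.0224 -0.0165 -0.0079]
0.036 n4 up 0.018..0.023 | 0.048 n16 up 0.016..0.025 | 0.060 n14 up 0.017..0.024 | 0.072 n15 up 0.018..0.024 | 0.084 n17 up -0.005..0.021 | 0.096 n41 up -0.020..-0.004 | 0.108 n9 up -0.022..-0.009 | 0.120 n13 up -0.023..-0.011 | 0.132 n2 up -0.022..-0.021 | 
x -0.427 y -0.980 z -0.020 spin 0.0004 cur [ 0.4177 -0.1056  0.0222] yaw 176.77 t 17.77 gap 0.149 [ 0.9 -0.5 -0.3]
```

Request:
apply_moves(
  targets=[
    {"x": 0,"y": 0,"z": 0.006,"spin": 0},
    {"x": 0,"y": 0,"z": 0.006,"spin": 0},
    {"x": 0,"y": 0,"z": 0.006,"spin": 0},
  ],
)

```text
time: 18.02
eef_pos: [0.418, -0.1055, 0.0211]
orientation: [[-0.998, 0.056, 0.003], [0.056, 0.998, -0.001], [-0.003, -0.001, -1.0]]
contact_force: [1.7, -0.5, 2.6]
finger_gap: 0.153
grip_force: 3.0
```

Request:
apply_moves(
  targets=[
    {"x": 0,"y": 0,"z": 0,"spin": 0},
    {"x": 0,"y": 0,"z": 0,"spin": 0},
    {"x": 0,"y": 0,"z": -0.15,"spin": 0},
    {"x": 0,"y": 0,"z": -0.3,"spin": 0},
    {"x": -0.1,"y": -0.15,"z": -0.4,"spin": 0},
    {"x": -0.2,"y": -0.33,"z": -0.4,"spin": 0},
    {"x": -0.3,"y": -0.52,"z": -0.4,"spin": 0},
    {"x": -0.4,"y": -0.7,"z": -0.4,"spin": 0},
    {"x": -0.43,"y": -0.88,"z": -0.4,"spin": 0},
    {"x": -0.43,"y": -0.98,"z": -0.4,"spin": 0},
    {"x": -0.43,"y": -0.98,"z": -0.4,"spin": 0},
    {"x": -0.43,"y": -0.98,"z": -0.4,"spin": 0},
  ],
  grip_force=50,
)

```text
time: 19.02
eef_pos: [0.4901, -0.3056, 0.0992]
orientation: [[-0.998, 0.058, -0.002], [0.058, 0.998, 0.002], [0.003, 0.002, -1.0]]
contact_force: [0.8, 0.5, -1.2]
finger_gap: 0.15
grip_force: 50.0
```

Run:
```python
from h import *
np.set_printoptions(precision=4,suppress=True)
look();prof();print(ballpix(load('scene'),.653,-.315));t=load('top');
P=oseg(t,(10,120,100),(28,255,255));P=P[(P[:,2]>.01)&(np.hypot(P[:,0]-.44,P[:,1]+.375)<.06)];print('tape',rect(P))
w=cam('wrist');print('w');find(w,.36,.5,-.42,-.22,lo=.012,hi=.04)
go(.4913,-.3059,.0235,176.7)
```

```text
spoon along/side/up: min [ 0.0703 -0.0164 -0.0218] max [0.1264 0.0066 0.0233] 79
bowl side range [-0.0159  0.003 ] up [-0.0212 -0.0155 -0.0088]
ball [319 195   4   3   8] [0.672  0.0437 0.016 ]
ball [333 198   5   3  11] [ 0.6726 -0.0023  0.016 ]
0.060 n2 up 0.014..0.017 | 0.072 n7 up 0.017..0.023 | 0.084 n14 up -0.004..0.023 | 0.096 n46 up -0.021..-0.001 | 0.108 n8 up -0.022..-0.010 | 0.120 n2 up -0.020..-0.014 | 
(5, (array([ 0.6652, -0.3126,  0.012 ]), array([ 0.6511, -0.3153,  0.0187])))
tape [array([ 422.5, -392.7]), array([27.4, 66.4]), np.float64(78.8)]
w
[ 194   95   85   82 3921] atz [ 0.4251 -0.3778] mean [ 0.4254 -0.3745  0.0214] rgb [171 123  73] ext [0.0695 0.0726]
[ 334  105   78   82 1234] atz [ 0.4425 -0.2474] mean [ 0.4424 -0.2493  0.0195] rgb [ 81  98 110] ext [0.071 0.068]
x -0.007 y -0.009 z 0.381 spin 0.0006 cur [ 0.4903 -0.3042  0.0996] yaw 176.80 t 19.12 gap 0.153 [-0.7  0.3 -0.6]
```

Request:
apply_moves(
  targets=[
    {"x": -0.007,"y": -0.009,"z": 0.1,"spin": 0},
    {"x": -0.007,"y": -0.009,"z": 0.2,"spin": 0},
    {"x": -0.007,"y": -0.009,"z": 0.3,"spin": 0},
    {"x": -0.007,"y": -0.009,"z": 0.35,"spin": 0},
    {"x": -0.007,"y": -0.009,"z": 0.375,"spin": 0},
    {"x": -0.007,"y": -0.009,"z": 0.386,"spin": 0},
    {"x": -0.007,"y": -0.009,"z": 0.386,"spin": 0},
  ],
)

```text
time: 19.7
eef_pos: [0.4911, -0.3057, 0.0264]
orientation: [[-0.999, 0.054, -0.002], [0.054, 0.999, 0.001], [0.002, 0.001, -1.0]]
contact_force: [-8.7, 3.7, 20.8]
finger_gap: 0.151
grip_force: 50.0
```

Request:
apply_moves(
  targets=[
    {"x": -0.02,"y": 0,"z": 0,"spin": 0},
    {"x": -0.045,"y": 0,"z": 0,"spin": 0},
    {"x": -0.07,"y": 0,"z": 0,"spin": 0},
    {"x": -0.095,"y": 0,"z": 0,"spin": 0},
    {"x": -0.12,"y": 0,"z": 0,"spin": 0},
    {"x": -0.145,"y": 0,"z": 0,"spin": 0},
    {"x": -0.17,"y": 0,"z": 0,"spin": 0},
    {"x": -0.195,"y": 0,"z": 0,"spin": 0},
    {"x": -0.22,"y": 0,"z": 0,"spin": 0},
    {"x": -0.245,"y": 0,"z": 0,"spin": 0},
    {"x": -0.265,"y": 0,"z": 0,"spin": 0},
    {"x": -0.265,"y": 0,"z": 0,"spin": 0},
  ],
)

```text
time: 20.7
eef_pos: [0.5313, -0.3071, 0.0239]
orientation: [[-0.998, 0.052, -0.03], [0.052, 0.999, 0.007], [0.03, 0.006, -1.0]]
contact_force: [-34.3, -0.1, 25.8]
finger_gap: 0.149
grip_force: 50.0
```

Run:
```python
from h import *
np.set_printoptions(precision=4,suppress=True)
look();prof();c=load('scene');print(ballpix(c,.655,-.315));go(.546,-.309,.0222,176.7)
P=oseg(c,(100,110,30),(125,255,255));k=(P[:,0]<.72)&(P[:,0]>.66)&(P[:,1]<-.27)&(P[:,1]>-.36)&(P[:,2]>.012)&(P[:,2]<.05);print('face',np.median(P[k],0),k.sum())
```

```text
spoon along/side/up: min [ 0.0798 -0.0145 -0.0126] max [0.1384 0.0025 0.0213] 53
bowl side range [-0.0141  0.0024] up [-0.0116 -0.0062  0.0003]
ball [319 195   4   3   9] [0.6712 0.0435 0.016 ]
ball [333 198   5   3  12] [ 0.6719 -0.0025  0.016 ]
0.072 n1 up 0.021..0.021 | 0.084 n3 up 0.009..0.017 | 0.096 n21 up -0.011..0.008 | 0.108 n22 up -0.013..0.000 | 0.120 n4 up -0.008..-0.003 | 0.132 n2 up -0.010..-0.009 | 
(2, None)
x -0.074 y -0.006 z 0.006 spin 0.0018 cur [ 0.5313 -0.3071  0.0239] yaw 177.02 t 20.75 gap 0.149 [-34.    0.3  24.3]
face [ 0.6833 -0.3296  0.0241] 153
```

The bowl came down on dish A's rim and is wedged, so that heading was too tight. Backing off, lifting and looking again.

Request:
apply_moves(
  targets=[
    {"x": 0.03,"y": 0,"z": -0.03,"spin": 0},
    {"x": 0.06,"y": 0,"z": -0.1,"spin": 0},
    {"x": 0.08,"y": 0,"z": -0.2,"spin": 0},
    {"x": 0.08,"y": 0,"z": -0.3,"spin": 0},
    {"x": 0.08,"y": 0,"z": -0.4,"spin": 0},
    {"x": 0.08,"y": 0,"z": -0.4,"spin": 0},
    {"x": 0.08,"y": 0,"z": -0.4,"spin": 0},
  ],
)

```text
time: 21.33
eef_pos: [0.5307, -0.3093, 0.105]
orientation: [[-0.998, 0.055, 0.004], [0.055, 0.998, -0.002], [-0.004, -0.002, -1.0]]
contact_force: [0.4, -0.1, -0.2]
finger_gap: 0.148
grip_force: 50.0
```

Run:
```python
from h import *
np.set_printoptions(precision=4,suppress=True)
look();prof();c=load('scene');print(ballpix(c,.655,-.315));w=cam('wrist');find(w,.36,.7,-.42,-.22,lo=.012,hi=.04)
go(.546,-.309,.0222,176.7)
t=cam('top');find(t,.52,.68,-.45,-.28);cv2.imwrite('pics/s8.png',np.vstack([cv2.resize(c['img'][150:270,360:520,::-1],(800,600))]))
```

```text
spoon along/side/up: min [ 0.0759 -0.015  -0.0087] max [0.1332 0.0055 0.0315] 53
bowl side range [-0.0147  0.0014] up [-0.0072  0.0001  0.0052]
ball [319 195   4   3   8] [0.672  0.0437 0.016 ]
ball [333 198   5   3  11] [ 0.6726 -0.0023  0.016 ]
0.072 n2 up 0.025..0.030 | 0.084 n5 up 0.012..0.019 | 0.096 n16 up -0.002..0.009 | 0.108 n26 up -0.009..0.004 | 0.120 n2 up 0.001..0.002 | 0.132 n1 up -0.003..-0.003 | 
(6, (array([ 0.6815, -0.3134,  0.012 ]), array([ 0.6701, -0.3156,  0.0174])))
[ 194   44   86   87 4274] atz [ 0.4235 -0.3775] mean [ 0.4255 -0.3744  0.0214] rgb [169 122  72] ext [0.0694 0.0719]
[ 337   55   80   88 1282] atz [ 0.4365 -0.2486] mean [ 0.438  -0.2506  0.0196] rgb [ 79  94 106] ext [0.0714 0.068 ]
x -0.084 y 0.003 z 0.402 spin 0.0007 cur [ 0.5292 -0.3087  0.1026] yaw 176.83 t 21.43 gap 0.150 [ 0.  -0.2 -0.8]
[392 165   4   6  22] atz [ 0.6715 -0.3121] mean [ 0.6698 -0.3108  0.0156] rgb [103 103 102] ext [0.0169 0.0101]
[392 189   3  12  21] atz [ 0.5834 -0.2998] mean [ 0.5818 -0.2983  0.0168] rgb [69 85 99] ext [0.0371 0.0104]
```

The ball now rests against the bin face at about (0.672,-0.314), and the spoon got pushed about 6° nose-up. I'll come in at heading +5° (clear of dish A, the tape and the reel) and level it on the table there.

Request:
apply_moves(
  targets=[
    {"x": 0.03,"y": -0.06,"z": 0,"spin": -0.025},
    {"x": 0.053,"y": -0.103,"z": 0,"spin": -0.045},
    {"x": 0.053,"y": -0.103,"z": 0.1,"spin": -0.045},
    {"x": 0.053,"y": -0.103,"z": 0.2,"spin": -0.045},
    {"x": 0.053,"y": -0.103,"z": 0.28,"spin": -0.045},
    {"x": 0.053,"y": -0.103,"z": 0.34,"spin": -0.045},
    {"x": 0.053,"y": -0.103,"z": 0.36,"spin": -0.045},
    {"x": 0.053,"y": -0.103,"z": 0.36,"spin": -0.045},
  ],
)

```text
time: 22.15
eef_pos: [0.5165, -0.3286, 0.0289]
orientation: [[-0.996, -0.085, -0.004], [-0.085, 0.996, 0.003], [0.003, 0.003, -1.0]]
contact_force: [0.3, -0.1, -1.5]
finger_gap: 0.15
grip_force: 50.0
```

Request:
apply_moves(
  targets=[
    {"x": 0,"y": 0,"z": 0,"spin": 0},
    {"x": 0,"y": 0,"z": 0,"spin": 0},
    {"x": 0,"y": 0,"z": 0.01,"spin": 0},
    {"x": 0,"y": 0,"z": 0.02,"spin": 0},
    {"x": 0,"y": 0,"z": 0.03,"spin": 0},
    {"x": 0,"y": 0,"z": 0.04,"spin": 0},
    {"x": 0,"y": 0,"z": 0.048,"spin": 0},
    {"x": 0,"y": 0,"z": 0.048,"spin": 0},
  ],
  grip_force=3,
)

```text
time: 22.82
eef_pos: [0.5178, -0.3295, 0.0214]
orientation: [[-0.996, -0.085, 0.0], [-0.085, 0.996, -0.0], [-0.0, -0.0, -1.0]]
contact_force: [-0.4, -0.5, -0.2]
finger_gap: 0.158
grip_force: 3.0
```

Run:
```python
from h import *
np.set_printoptions(precision=4,suppress=True)
look();prof();c=load('scene');print(ballpix(c,.67,-.315))
go(.5175,-.3286,.0222,185)
```

```text
spoon along/side/up: min [ 0.0335 -0.0132 -0.0227] max [0.1572 0.0178 0.0287] 29
bowl side range [-0.0132  0.0171] up [-0.0222 -0.0107 -0.0059]
ball [319 195   4   3   8] [0.672  0.0437 0.016 ]
ball [333 198   5   3  11] [ 0.6726 -0.0023  0.016 ]
0.024 n1 up 0.029..0.029 | 0.036 n2 up 0.025..0.026 | 0.048 n6 up 0.022..0.027 | 0.060 n4 up 0.025..0.027 | 0.072 n3 up 0.026..0.026 | 0.096 n4 up -0.011..-0.005 | 0.108 n5 up -0.018..-0.007 | 0.120 n1 up -0.010..-0.010 | 
(0, None)
x -0.000 y 0.004 z -0.004 spin -0.0006 cur [ 0.5175 -0.3294  0.0214] yaw -175.10 t 22.87 gap 0.154 [-0.1 -0.  -1.3]
```

Request:
apply_moves(
  targets=[
    {"x": 0,"y": 0,"z": 0,"spin": 0},
    {"x": 0,"y": 0,"z": 0,"spin": 0},
    {"x": -0.02,"y": 0.002,"z": 0,"spin": 0},
    {"x": -0.04,"y": 0.002,"z": 0,"spin": 0},
    {"x": -0.06,"y": 0.002,"z": 0,"spin": 0},
    {"x": -0.08,"y": 0.002,"z": 0,"spin": 0},
    {"x": -0.1,"y": 0.002,"z": 0,"spin": 0},
    {"x": -0.115,"y": 0.002,"z": 0,"spin": 0},
    {"x": -0.13,"y": 0.002,"z": 0,"spin": 0},
    {"x": -0.14,"y": 0.002,"z": 0,"spin": 0},
    {"x": -0.145,"y": 0.002,"z": 0,"spin": 0},
    {"x": -0.145,"y": 0.002,"z": 0,"spin": 0},
  ],
  grip_force=50,
)

```text
time: 23.87
eef_pos: [0.5469, -0.3266, 0.0215]
orientation: [[-0.996, -0.085, 0.0], [-0.085, 0.996, -0.0], [-0.0, -0.0, -1.0]]
contact_force: [0.3, 0.4, -1.2]
finger_gap: 0.153
grip_force: 50.0
```

Run:
```python
from h import *
np.set_printoptions(precision=4,suppress=True)
look();c=load('scene');print(ballpix(c,.67,-.315))
go(.546,-.3286,.0222,185)
cv2.imwrite('pics/s8.png',cv2.resize(c['img'][150:270,360:520,::-1],(800,600),interpolation=cv2.INTER_CUBIC))
```

```text
spoon along/side/up: min [ 0.0443 -0.0134 -0.0176] max [0.1406 0.0137 0.0266] 31
bowl side range [-0.0133  0.0137] up [-0.0174 -0.0088 -0.0024]
ball [319 195   4   3   8] [0.672  0.0437 0.016 ]
ball [333 198   5   3  12] [ 0.6719 -0.0025  0.016 ]
(0, None)
x 0.004 y -0.010 z -0.003 spin -0.0006 cur [ 0.5467 -0.3266  0.0215] yaw -175.11 t 23.92 gap 0.150 [-0.1  0.1 -1.1]
```

Request:
apply_moves(
  targets=[
    {"x": -0.01,"y": 0,"z": 0,"spin": 0},
    {"x": -0.02,"y": 0,"z": 0,"spin": 0},
    {"x": -0.02,"y": 0,"z": 0,"spin": 0},
  ],
)

```text
time: 24.17
eef_pos: [0.5483, -0.3257, 0.021]
orientation: [[-0.996, -0.086, -0.005], [-0.086, 0.996, 0.002], [0.005, 0.002, -1.0]]
contact_force: [-4.8, -0.5, -0.9]
finger_gap: 0.146
grip_force: 50.0
```

Request:
apply_moves(
  targets=[
    {"x": 0,"y": 0,"z": -0.01,"spin": 0},
    {"x": 0.02,"y": 0,"z": -0.05,"spin": 0},
    {"x": 0.03,"y": 0,"z": -0.12,"spin": 0},
    {"x": 0.03,"y": 0,"z": -0.2,"spin": 0},
    {"x": 0.03,"y": 0,"z": -0.3,"spin": 0},
    {"x": 0.03,"y": 0,"z": -0.4,"spin": 0},
    {"x": 0.03,"y": 0,"z": -0.5,"spin": 0},
    {"x": 0.03,"y": 0,"z": -0.54,"spin": 0},
    {"x": 0.03,"y": 0,"z": -0.54,"spin": 0},
  ],
)

```text
time: 24.92
eef_pos: [0.5466, -0.3278, 0.1329]
orientation: [[-0.996, -0.085, 0.007], [-0.085, 0.996, -0.004], [-0.007, -0.004, -1.0]]
contact_force: [0.5, -1.3, -1.1]
finger_gap: 0.149
grip_force: 50.0
```

```bash
cat >> h.py <<'E'
def held(off=.122,c=None):
    c=c or cam('scene');st=r.get_state();R=np.array(st['orientation']);p=st['eef_pos']-R[:,0]*off;p[2]-=.0225-.0115
    h=c['img'].astype(int);v,u=np.nonzero((h.max(2)-h.min(2)<30)&(h.min(2)>70)&(c['depth']>0));P=depthpt(c,np.c_[u,v])
    k=np.linalg.norm(P-p,axis=1)<.016
    print('grey at pocket',k.sum(),P[k].mean(0)-p if k.any() else '', 'proj',proj(c,[p])[0])
E
python3 - <<'E'
from h import *
np.set_printoptions(precision=4,suppress=True)
look();c=load('scene');held(c=c);print(ballpix(c,.67,-.315));prof()
t=cam('top');held(c=t);print('top');find(t,.6,.69,-.36,-.28)
go(.484,-.192,.0265,145)
E
```

```text
spoon along/side/up: min [ 0.0443 -0.0141 -0.0125] max [0.1126 0.004  0.0285] 18
bowl side range [-0.0141 -0.0097] up [-0.0123 -0.0095 -0.0044]
ball [319 195   4   3   8] [0.672  0.0437 0.016 ]
ball [333 198   5   3  10] [ 0.6733 -0.002   0.016 ]
grey at pocket 2 [-0.0007 -0.0153 -0.0017] proj [449.7342 184.6424]
(0, None)
0.012 n1 up 0.027..0.027 | 0.036 n1 up 0.028..0.028 | 0.048 n3 up 0.027..0.028 | 0.060 n3 up 0.026..0.028 | 0.072 n1 up 0.028..0.028 | 0.084 n1 up 0.028..0.028 | 0.096 n5 up -0.012..-0.004 | 0.108 n4 up -0.012..-0.007 | 
grey at pocket 22 [-0.0014  0.0029  0.012 ] proj [402.1572 157.9542]
top
[384 163  19   2  31] atz [ 0.6851 -0.3097] mean [ 0.6834 -0.3085  0.0154] rgb [43 64 98] ext [0.0059 0.0596]
x 0.245 y 0.697 z 0.514 spin 0.2216 cur [ 0.5446 -0.3267  0.1294] yaw -175.11 t 25.02 gap 0.155 [ 0.  -0.5 -1.8]
```

The top view shows the ball in the pocket (22 grey px at the expected height) and the spot by the bin empty. Back to dish A, this time with a gentler plan: pivot to about 25° with the lip on the dish floor, firm up the grip, then pull the spoon back sharply from under the ball.

Request:
apply_moves(
  targets=[
    {"x": 0.01,"y": 0.03,"z": 0,"spin": 0.01},
    {"x": 0.03,"y": 0.08,"z": 0,"spin": 0.03},
    {"x": 0.05,"y": 0.15,"z": 0,"spin": 0.055},
    {"x": 0.07,"y": 0.22,"z": 0,"spin": 0.08},
    {"x": 0.1,"y": 0.3,"z": 0,"spin": 0.105},
    {"x": 0.12,"y": 0.38,"z": 0,"spin": 0.13},
    {"x": 0.15,"y": 0.46,"z": 0,"spin": 0.16},
    {"x": 0.17,"y": 0.54,"z": 0,"spin": 0.185},
    {"x": 0.19,"y": 0.6,"z": 0,"spin": 0.205},
    {"x": 0.204,"y": 0.64,"z": 0,"spin": 0.218},
    {"x": 0.204,"y": 0.653,"z": 0,"spin": 0.2216},
    {"x": 0.204,"y": 0.653,"z": 0,"spin": 0.2216},
  ],
)

```text
time: 26.02
eef_pos: [0.4922, -0.1995, 0.1285]
orientation: [[-0.82, 0.573, -0.002], [0.573, 0.82, 0.001], [0.002, -0.0, -1.0]]
contact_force: [0.4, -0.4, -0.3]
finger_gap: 0.152
grip_force: 50.0
```

Run:
```python
from h import *
np.set_printoptions(precision=4,suppress=True)
look();c=load('scene');held(c=c);prof()
go(.4928,-.200,.0255,145)
```

```text
spoon along/side/up: min [ 0.0354 -0.0149 -0.0183] max [0.1303 0.0103 0.0262] 176
bowl side range [-0.0144  0.0018] up [-0.0179 -0.0126 -0.0062]
ball [319 195   4   3   9] [0.6712 0.0435 0.016 ]
ball [332 198   6   6  31] [ 0.6621 -0.0062  0.016 ]
grey at pocket 28 [-0.008   0.0006  0.0083] proj [421.9198 192.1576]
0.024 n1 up 0.023..0.023 | 0.036 n18 up 0.017..0.026 | 0.048 n23 up 0.016..0.026 | 0.060 n20 up 0.017..0.026 | 0.072 n21 up 0.017..0.026 | 0.084 n23 up -0.001..0.026 | 0.096 n45 up -0.018..0.007 | 0.108 n15 up -0.018..-0.009 | 0.120 n10 up -0.018..-0.011 | 
x -0.001 y 0.001 z 0.516 spin 0.0004 cur [ 0.4926 -0.2     0.1287] yaw 145.07 t 26.07 gap 0.149 [ 0.   0.2 -1.1]
```

Request:
apply_moves(
  targets=[
    {"x": 0,"y": 0,"z": 0.05,"spin": 0},
    {"x": 0,"y": 0,"z": 0.12,"spin": 0},
    {"x": 0,"y": 0,"z": 0.21,"spin": 0},
    {"x": 0,"y": 0,"z": 0.3,"spin": 0},
    {"x": 0,"y": 0,"z": 0.39,"spin": 0},
    {"x": 0,"y": 0,"z": 0.45,"spin": 0},
    {"x": 0,"y": 0,"z": 0.49,"spin": 0},
    {"x": 0,"y": 0,"z": 0.51,"spin": 0},
    {"x": 0,"y": 0,"z": 0.515,"spin": 0},
    {"x": 0,"y": 0,"z": 0.515,"spin": 0},
  ],
)

```text
time: 26.9
eef_pos: [0.493, -0.2004, 0.0265]
orientation: [[-0.819, 0.574, 0.0], [0.574, 0.819, -0.0], [-0.0, 0.0, -1.0]]
contact_force: [0.2, 0.2, -0.2]
finger_gap: 0.149
grip_force: 50.0
```

Request:
apply_moves(
  targets=[
    {"x": 0,"y": 0,"z": 0,"spin": 0},
    {"x": 0,"y": 0,"z": -0.01,"spin": 0},
    {"x": 0,"y": 0,"z": -0.04,"spin": 0},
    {"x": 0,"y": 0,"z": -0.07,"spin": 0},
    {"x": -0.015,"y": 0,"z": -0.1,"spin": 0},
    {"x": -0.03,"y": 0,"z": -0.13,"spin": 0},
    {"x": -0.05,"y": 0,"z": -0.16,"spin": 0},
    {"x": -0.07,"y": 0,"z": -0.19,"spin": 0},
    {"x": -0.09,"y": 0,"z": -0.22,"spin": 0},
    {"x": -0.09,"y": 0,"z": -0.22,"spin": 0},
  ],
  grip_force=3,
)

```text
time: 27.73
eef_pos: [0.5093, -0.2115, 0.072]
orientation: [[-0.819, 0.574, 0.004], [0.574, 0.819, -0.001], [-0.004, 0.001, -1.0]]
contact_force: [0.1, 1.0, -1.3]
finger_gap: 0.151
grip_force: 3.0
```

Run:
```python
from h import *
np.set_printoptions(precision=4,suppress=True)
look();prof();bd(.587,-.266)
go(.4928,-.200,.0255,145)
```

```text
spoon along/side/up: min [ 0.0358 -0.0153 -0.0664] max [0.114  0.0156 0.0083] 161
bowl side range [-0.0151 -0.0065] up [-0.0661 -0.0594 -0.0554]
ball [319 195   4   3   9] [0.6712 0.0435 0.016 ]
ball [332 198   6   6  32] [ 0.6616 -0.0066  0.016 ]
0.024 n1 up 0.005..0.005 | 0.036 n18 up -0.003..0.008 | 0.048 n14 up -0.005..0.003 | 0.060 n17 up -0.012..-0.001 | 0.072 n53 up -0.055..-0.004 | 0.084 n42 up -0.061..-0.035 | 0.096 n14 up -0.065..-0.055 | 0.108 n2 up -0.066..-0.061 | 
grey in dish 46 [ 0.5876 -0.2641  0.0188] (np.float64(415.04347826086956), np.float64(229.97826086956522))
x 0.096 y 0.000 z 0.229 spin -0.0000 cur [ 0.5085 -0.211   0.0713] yaw 144.99 t 27.78 gap 0.156 [-0.2  0.4 -0.8]
```

Request:
apply_moves(
  targets=[
    {"x": -0.015,"y": 0,"z": -0.02,"spin": 0},
    {"x": -0.03,"y": 0,"z": -0.04,"spin": 0},
    {"x": -0.045,"y": 0,"z": -0.06,"spin": 0},
    {"x": -0.055,"y": 0,"z": -0.07,"spin": 0},
    {"x": -0.055,"y": 0,"z": -0.07,"spin": 0},
  ],
)

```text
time: 28.2
eef_pos: [0.5174, -0.2173, 0.0852]
orientation: [[-0.819, 0.574, 0.002], [0.574, 0.819, -0.001], [-0.002, 0.0, -1.0]]
contact_force: [0.1, 0.8, 0.6]
finger_gap: 0.154
grip_force: 3.0
```

Run:
```python
from h import *
np.set_printoptions(precision=4,suppress=True)
look();prof();bd(.587,-.266)
go(.4928,-.200,.0255,145)
```

```text
spoon along/side/up: min [ 0.0363 -0.0152 -0.0693] max [0.1184 0.0125 0.0064] 161
bowl side range [-0.0143  0.0011] up [-0.0684 -0.0634 -0.0587]
ball [319 195   4   3   9] [0.6712 0.0435 0.016 ]
ball [332 198   6   6  31] [ 0.6618 -0.0062  0.016 ]
0.036 n19 up -0.005..0.006 | 0.048 n17 up -0.008..0.002 | 0.060 n15 up -0.012..-0.001 | 0.072 n66 up -0.059..-0.007 | 0.084 n31 up -0.063..-0.029 | 0.096 n12 up -0.065..-0.058 | 0.108 n1 up -0.069..-0.069 | 
grey in dish 43 [ 0.5918 -0.2669  0.0287] (np.float64(417.04651162790697), np.float64(225.90697674418604))
x 0.147 y 0.000 z 0.296 spin -0.0000 cur [ 0.5168 -0.2169  0.0847] yaw 145.00 t 28.25 gap 0.153 [-0.7 -0.1 -1.4]
```

Friction holds it at about 21°. I'll lower the lip into the far corner, push it to about 28° against the wall, then grip firmly.

Request:
apply_moves(
  targets=[
    {"x": 0.01,"y": 0,"z": 0.02,"spin": 0},
    {"x": 0.01,"y": 0,"z": 0.045,"spin": 0},
    {"x": 0,"y": 0,"z": 0.045,"spin": 0},
    {"x": -0.02,"y": 0,"z": 0.035,"spin": 0},
    {"x": -0.04,"y": 0,"z": 0.015,"spin": 0},
    {"x": -0.06,"y": 0,"z": -0.005,"spin": 0},
    {"x": -0.075,"y": 0,"z": -0.02,"spin": 0},
    {"x": -0.075,"y": 0,"z": -0.02,"spin": 0},
  ],
)

```text
time: 28.92
eef_pos: [0.5301, -0.2262, 0.0896]
orientation: [[-0.819, 0.574, 0.002], [0.574, 0.819, -0.001], [-0.003, 0.0, -1.0]]
contact_force: [-0.4, -0.5, -0.6]
finger_gap: 0.155
grip_force: 3.0
```

Run:
```python
from h import *
np.set_printoptions(precision=4,suppress=True)
look();prof();bd(.587,-.266)
go(.4928,-.200,.0255,145)
```

```text
spoon along/side/up: min [ 0.0323 -0.015  -0.0786] max [0.1019 0.0128 0.0029] 158
bowl side range [-0.0082 -0.0082] up [-0.0786 -0.0786 -0.0786]
ball [319 195   4   3   9] [0.6712 0.0435 0.016 ]
ball [332 198   6   6  31] [ 0.6621 -0.0062  0.016 ]
0.024 n5 up -0.004..0.003 | 0.036 n17 up -0.011..0.001 | 0.048 n17 up -0.018..-0.006 | 0.060 n29 up -0.066..-0.012 | 0.072 n72 up -0.072..-0.020 | 0.084 n16 up -0.078..-0.063 | 0.096 n2 up -0.079..-0.072 | 
grey in dish 46 [ 0.5929 -0.2678  0.0225] (np.float64(417.32608695652175), np.float64(228.08695652173913))
x 0.226 y 0.000 z 0.318 spin -0.0000 cur [ 0.5296 -0.2259  0.0892] yaw 144.99 t 28.97 gap 0.149 [-1.5 -0.1 -0.3]
```

Request:
apply_moves(
  targets=[
    {"x": 0,"y": 0,"z": 0,"spin": 0},
    {"x": 0,"y": 0,"z": 0,"spin": 0},
    {"x": 0.01,"y": 0,"z": 0.02,"spin": 0},
    {"x": 0.01,"y": 0,"z": 0.02,"spin": 0},
    {"x": 0.01,"y": 0,"z": 0.02,"spin": 0},
  ],
  grip_force=50,
)

```text
time: 29.38
eef_pos: [0.5276, -0.2244, 0.0849]
orientation: [[-0.819, 0.573, 0.001], [0.573, 0.819, -0.001], [-0.002, 0.0, -1.0]]
contact_force: [-0.1, -0.5, 1.3]
finger_gap: 0.152
grip_force: 50.0
```

Request:
apply_moves(
  targets=[
    {"x": 0.14,"y": 0,"z": 0,"spin": 0},
    {"x": 0.14,"y": 0,"z": 0,"spin": 0},
    {"x": 0.14,"y": 0,"z": 0,"spin": 0},
  ],
)

```text
time: 29.63
eef_pos: [0.5036, -0.2078, 0.0845]
orientation: [[-0.819, 0.573, -0.001], [0.573, 0.819, 0.001], [0.001, -0.0, -1.0]]
contact_force: [0.1, -0.4, -0.8]
finger_gap: 0.154
grip_force: 50.0
```

Run:
```python
from h import *
np.set_printoptions(precision=4,suppress=True)
look();prof();bd(.587,-.266)
c=load('scene');go(.4928,-.200,.0255,145)
h=c['img'].astype(int)
for v in range(218,244,2): print(v,' '.join('%3d,%3d'%(h[v,u,0],h[v,u,2]) for u in range(400,436,3)))
```

```text
spoon along/side/up: min [ 0.031  -0.015  -0.0809] max [0.1133 0.0326 0.0045] 163
bowl side range [-0.0024  0.0316] up [-0.0807 -0.0767 -0.0756]
ball [319 195   4   3   8] [0.672  0.0437 0.016 ]
ball [332 198   6   6  32] [ 0.6616 -0.0066  0.016 ]
0.024 n5 up -0.004..0.005 | 0.036 n19 up -0.010..0.003 | 0.048 n19 up -0.018..-0.003 | 0.060 n23 up -0.059..-0.010 | 0.072 n77 up -0.069..-0.017 | 0.084 n12 up -0.073..-0.064 | 0.096 n4 up -0.075..-0.071 | 0.108 n1 up -0.077..-0.077 | 
grey in dish 68 [ 0.5905 -0.2674  0.0158] (np.float64(416.61764705882354), np.float64(230.89705882352942))
x 0.070 y 0.000 z 0.295 spin 0.0000 cur [ 0.5043 -0.2081  0.0845] yaw 145.01 t 29.68 gap 0.151 [ 1.6 -0.4  0. ]
218 138,124  95, 86  96,101 118, 25  84, 97  30, 79  30, 73  34, 73  36, 76  36, 73  37, 77  42,107
220 136,121 139,126 144,136 126, 24 103, 97 106, 93 115, 98  75, 82  34, 80  29, 73  33, 75  31, 65
222 134,122 138,123 129,109 125, 21 144,130 125,110 101, 90 103, 93 109, 95 100, 91  53, 77  33, 75
224 134,122 140,123 132,109 130, 23  32, 86  36, 86  74,103 138,125 103, 90 102, 90 105, 95 109, 
[... 202 characters left out ...]

230 142,123  90,112 242, 23 205, 28 255, 21  37, 70 158,155 212,211 132,130  58,106  46,124 212,192
232 232,208  43,100  88,118 245, 23 205, 26  99,160 121,127 146,142  79, 83  59,106  46, 98 218,195
234 203,180  44, 87  63,131  69, 65 175, 21 187, 22 219, 11  68, 66  67,134  62,121  63,136 217,195
236 183,163  39, 82  58,107  62,118  61,178 155, 89 116, 52  68,140  78,154  69,129  47, 71 217,198
238 179,162 138,130  57,106  63,115  65,120  64,124  66,122  63,115  60,107  54, 93  76, 83 212,193
240 196,176 188,165  45, 58  59,117  63,123  63,121  65,122  66,119  58,105  43, 82 179,161 211,192
242 204,184 177,160 184,164 178,156  40, 68  56,119  62,125  54,116  40, 82 173,153 213,192 210,192
```

The ball's pixels stayed at about (420,230) while the bowl moved back, so it seems to be out. Lifting the spoon away to verify.

Request:
apply_moves(
  targets=[
    {"x": 0,"y": 0,"z": -0.1,"spin": 0},
    {"x": 0,"y": 0,"z": -0.25,"spin": 0},
    {"x": 0.1,"y": 0.05,"z": -0.38,"spin": -0.02},
    {"x": 0.2,"y": 0.15,"z": -0.38,"spin": -0.06},
    {"x": 0.25,"y": 0.3,"z": -0.38,"spin": -0.1},
    {"x": 0.25,"y": 0.4,"z": -0.38,"spin": -0.13},
    {"x": 0.25,"y": 0.5,"z": -0.3,"spin": -0.16},
    {"x": 0.25,"y": 0.55,"z": -0.2,"spin": -0.16},
    {"x": 0.25,"y": 0.55,"z": -0.1,"spin": -0.16},
    {"x": 0.25,"y": 0.55,"z": -0.02,"spin": -0.16},
    {"x": 0.25,"y": 0.55,"z": -0.02,"spin": -0.16},
  ],
)

```text
time: 30.6
eef_pos: [0.5247, -0.0887, 0.0852]
orientation: [[-0.994, 0.107, -0.007], [0.107, 0.994, 0.002], [0.007, 0.001, -1.0]]
contact_force: [-0.3, -0.8, -0.9]
finger_gap: 0.15
grip_force: 50.0
```

Run:
```python
from h import *
np.set_printoptions(precision=4,suppress=True)
look();prof();bd(.587,-.266);c=load('scene');t=cam('top');bd(.587,-.266,t);held(c=c,off=.11)
h=t['img'].astype(int);v,u=np.nonzero((h.min(2)>125));P=atz(t,np.c_[u,v],.014);k=np.hypot(P[:,0]-.587,P[:,1]+.266)<.03;print('top bright in A',k.sum(),P[k].mean(0) if k.any() else '')
go(.43,-.11,.0215,175.3)
```

```text
spoon along/side/up: min [ 0.0349 -0.0141 -0.089 ] max [0.1529 0.0383 0.0008] 120
bowl side range [0.0148 0.0376] up [-0.0887 -0.0856 -0.0661]
ball [317 195   7   6  30] [0.66   0.0399 0.016 ]
ball [333 201   5   3  12] [ 0.6522 -0.0132  0.016 ]
0.024 n2 up -0.005..0.001 | 0.036 n9 up -0.012..-0.001 | 0.048 n9 up -0.018..-0.005 | 0.060 n15 up -0.061..-0.013 | 0.072 n71 up -0.070..-0.019 | 0.084 n7 up -0.078..-0.066 | 0.096 n2 up -0.074..-0.073 | 0.120 n1 up -0.086..-0.086 | 
grey in dish 62 [ 0.5902 -0.2688  0.0156] (np.float64(417.11290322580646), np.float64(231.1451612903226))
grey in dish 45 [ 0.5854 -0.2653  0.016 ] (np.float64(382.77777777777777), np.float64(193.66666666666666))
grey at pocket 0  proj [362.4693 189.4118]
top bright in A 22 [ 0.601 -0.275  0.014]
x 0.469 y -0.154 z 0.334 spin -0.0084 cur [ 0.5267 -0.0895  0.0882] yaw 173.80 t 30.70 gap 0.147 [ 0.9 -0.1 -0. ]
```

Ball 1 rests in dish A at (0.601,-0.275), seen from both views, and the pocket is empty. Levelling the spoon on the open table.

Request:
apply_moves(
  targets=[
    {"x": 0.15,"y": -0.08,"z": 0,"spin": -0.008},
    {"x": 0.3,"y": -0.154,"z": 0,"spin": -0.008},
    {"x": 0.3,"y": -0.154,"z": 0.04,"spin": -0.008},
    {"x": 0.34,"y": -0.154,"z": 0.08,"spin": -0.008},
    {"x": 0.38,"y": -0.154,"z": 0.13,"spin": -0.008},
    {"x": 0.42,"y": -0.154,"z": 0.19,"spin": -0.008},
    {"x": 0.45,"y": -0.154,"z": 0.25,"spin": -0.008},
    {"x": 0.47,"y": -0.154,"z": 0.3,"spin": -0.008},
    {"x": 0.48,"y": -0.154,"z": 0.33,"spin": -0.008},
    {"x": 0.48,"y": -0.154,"z": 0.34,"spin": -0.008},
    {"x": 0.48,"y": -0.154,"z": 0.34,"spin": -0.008},
  ],
  grip_force=3,
)

```text
time: 31.62
eef_pos: [0.4285, -0.11, 0.021]
orientation: [[-0.997, 0.083, 0.001], [0.083, 0.997, -0.0], [-0.001, -0.0, -1.0]]
contact_force: [-0.7, 0.6, -1.1]
finger_gap: 0.15
grip_force: 3.0
```

Run:
```python
from h import *
np.set_printoptions(precision=4,suppress=True)
look();prof();w=cam('wrist')
D=oseg(w,(0,0,0),(180,255,60));e=r.get_state()['eef_pos'];D=D-e;k=(abs(D[:,0])<.12)&(abs(D[:,1])<.05)&(D[:,2]<.05);print('black',D[k].min(0),np.percentile(D[k],[5,50,95],axis=0)if k.any() else '')
print('balls'); s=load('scene'); find(s,.645,.69,-.02,.06,.016,lo=.014,hi=.03)
go(.5,-.1,.0215,175.3)
```

```text
spoon along/side/up: min [ 0.0424 -0.0136 -0.0197] max [0.1315 0.0144 0.0256] 122
bowl side range [-0.0132  0.0122] up [-0.0191 -0.0143 -0.0054]
0.036 n4 up 0.017..0.024 | 0.048 n15 up 0.018..0.025 | 0.060 n14 up 0.018..0.026 | 0.072 n11 up 0.018..0.025 | 0.084 n15 up -0.005..0.024 | 0.096 n41 up -0.020..-0.002 | 0.108 n9 up -0.020..-0.008 | 0.120 n13 up -0.019..-0.013 | 
black [-0.0519 -0.0144 -0.0198] [[-0.0472 -0.0078  0.0212]
 [-0.0177  0.0013  0.0277]
 [ 0.0207  0.0096  0.0407]]
balls
x -0.351 y 0.079 z -0.001 spin -0.0004 cur [ 0.4288 -0.1099  0.0212] yaw 175.24 t 31.72 gap 0.153 [ 0.5 -0.2 -0.7]
```

Request:
apply_moves(
  targets=[
    {"x": 0,"y": 0,"z": 0.006,"spin": 0},
    {"x": 0,"y": 0,"z": 0.006,"spin": 0},
    {"x": 0,"y": 0,"z": 0.006,"spin": 0},
  ],
)

```text
time: 31.97
eef_pos: [0.4288, -0.1099, 0.02]
orientation: [[-0.997, 0.083, 0.003], [0.083, 0.997, -0.001], [-0.003, -0.0, -1.0]]
contact_force: [0.8, 0.1, 3.9]
finger_gap: 0.15
grip_force: 3.0
```

Request:
apply_moves(
  targets=[
    {"x": 0,"y": 0,"z": 0,"spin": 0},
    {"x": 0,"y": 0,"z": 0,"spin": 0},
    {"x": 0,"y": 0,"z": -0.15,"spin": 0},
    {"x": 0,"y": 0,"z": -0.3,"spin": 0},
    {"x": -0.1,"y": 0.15,"z": -0.4,"spin": 0},
    {"x": -0.2,"y": 0.3,"z": -0.4,"spin": 0},
    {"x": -0.3,"y": 0.45,"z": -0.4,"spin": 0},
    {"x": -0.34,"y": 0.58,"z": -0.4,"spin": 0},
    {"x": -0.34,"y": 0.614,"z": -0.4,"spin": 0},
    {"x": -0.34,"y": 0.614,"z": -0.4,"spin": 0},
    {"x": -0.34,"y": 0.614,"z": -0.4,"spin": 0},
  ],
  grip_force=50,
)

```text
time: 32.88
eef_pos: [0.5042, 0.0069, 0.0986]
orientation: [[-0.997, 0.082, -0.003], [0.082, 0.997, -0.0], [0.003, -0.001, -1.0]]
contact_force: [0.8, 0.2, 0.0]
finger_gap: 0.149
grip_force: 50.0
```

Run:
```python
from h import *
np.set_printoptions(precision=4,suppress=True)
look();prof()
go(.5065,.0068,.025,175.3)
```

```text
spoon along/side/up: min [ 0.0398 -0.0142 -0.0202] max [0.1309 0.0172 0.0262] 108
bowl side range [-0.0136  0.0123] up [-0.0192 -0.0148 -0.0077]
ball [319 195   4   3   8] [0.672  0.0437 0.016 ]
ball [333 198   5   3  11] [ 0.6726 -0.0023  0.016 ]
0.036 n10 up 0.018..0.026 | 0.048 n10 up 0.017..0.026 | 0.060 n12 up 0.017..0.026 | 0.072 n11 up 0.017..0.025 | 0.084 n17 up -0.004..0.024 | 0.096 n36 up -0.020..0.009 | 0.108 n6 up -0.018..-0.014 | 0.120 n6 up -0.019..-0.012 | 
x -0.012 y 0.003 z 0.369 spin -0.0003 cur [0.5042 0.0064 0.0988] yaw 175.24 t 32.93 gap 0.152 [ 0.4  0.2 -0.1]
```

Request:
apply_moves(
  targets=[
    {"x": -0.01,"y": 0.003,"z": 0.1,"spin": 0},
    {"x": -0.01,"y": 0.003,"z": 0.2,"spin": 0},
    {"x": -0.01,"y": 0.003,"z": 0.29,"spin": 0},
    {"x": -0.01,"y": 0.003,"z": 0.34,"spin": 0},
    {"x": -0.01,"y": 0.003,"z": 0.36,"spin": 0},
    {"x": -0.01,"y": 0.003,"z": 0.37,"spin": 0},
    {"x": -0.01,"y": 0.003,"z": 0.372,"spin": 0},
    {"x": -0.01,"y": 0.003,"z": 0.372,"spin": 0},
  ],
)

```text
time: 33.6
eef_pos: [0.5081, 0.0073, 0.0257]
orientation: [[-0.997, 0.083, 0.001], [0.083, 0.997, 0.0], [-0.001, 0.0, -1.0]]
contact_force: [0.6, 0.5, -0.7]
finger_gap: 0.148
grip_force: 50.0
```

Request:
apply_moves(
  targets=[
    {"x": -0.02,"y": 0,"z": 0,"spin": 0},
    {"x": -0.04,"y": 0,"z": 0,"spin": 0},
    {"x": -0.065,"y": 0,"z": 0,"spin": 0},
    {"x": -0.09,"y": 0,"z": 0,"spin": 0},
    {"x": -0.115,"y": 0,"z": 0,"spin": 0},
    {"x": -0.14,"y": 0,"z": 0,"spin": 0},
    {"x": -0.165,"y": 0,"z": 0,"spin": 0},
    {"x": -0.185,"y": 0,"z": 0,"spin": 0},
    {"x": -0.205,"y": 0,"z": 0,"spin": 0},
    {"x": -0.22,"y": 0,"z": 0,"spin": 0},
    {"x": -0.23,"y": 0,"z": 0,"spin": 0},
    {"x": -0.23,"y": 0,"z": 0,"spin": 0},
  ],
)

```text
time: 34.6
eef_pos: [0.554, 0.0037, 0.025]
orientation: [[-0.997, 0.083, 0.001], [0.083, 0.997, 0.0], [-0.001, 0.0, -1.0]]
contact_force: [0.5, -1.2, -0.6]
finger_gap: 0.15
grip_force: 50.0
```

Request:
apply_moves(
  targets=[
    {"x": -0.008,"y": 0,"z": 0,"spin": 0},
    {"x": -0.016,"y": 0,"z": 0,"spin": 0},
    {"x": -0.016,"y": 0,"z": 0,"spin": 0},
  ],
)

```text
time: 34.85
eef_pos: [0.555, 0.0036, 0.0247]
orientation: [[-0.997, 0.083, -0.004], [0.083, 0.997, 0.0], [0.004, -0.0, -1.0]]
contact_force: [-4.0, 0.5, 1.3]
finger_gap: 0.149
grip_force: 50.0
```

Wall contact came at the expected place. Pushing 1 mm more, then lifting.

Request:
apply_moves(
  targets=[
    {"x": -0.008,"y": 0,"z": 0,"spin": 0},
    {"x": -0.008,"y": 0,"z": 0,"spin": 0},
    {"x": 0,"y": 0,"z": -0.02,"spin": 0},
    {"x": 0.015,"y": 0,"z": -0.07,"spin": 0},
    {"x": 0.02,"y": 0,"z": -0.15,"spin": 0},
    {"x": 0.02,"y": 0,"z": -0.25,"spin": 0},
    {"x": 0.02,"y": 0,"z": -0.35,"spin": 0},
    {"x": 0.02,"y": 0,"z": -0.45,"spin": 0},
    {"x": 0.02,"y": 0,"z": -0.5,"spin": 0},
    {"x": 0.02,"y": 0,"z": -0.5,"spin": 0},
  ],
)

```text
time: 35.68
eef_pos: [0.5551, 0.0037, 0.1282]
orientation: [[-0.997, 0.083, 0.008], [0.083, 0.997, -0.0], [-0.008, 0.001, -1.0]]
contact_force: [-0.7, -0.4, -0.9]
finger_gap: 0.15
grip_force: 50.0
```

Run:
```python
from h import *
np.set_printoptions(precision=4,suppress=True)
look();c=load('scene');held(c=c,off=.118);prof()
go(.5,0,.025,145)
```

```text
spoon along/side/up: min [ 0.0421 -0.0148 -0.0155] max [0.1269 0.0119 0.0286] 99
bowl side range [-0.0145  0.0116] up [-0.0152 -0.0101 -0.0005]
ball [335 161   6   3   7] [0.985  0.1452 0.016 ]
ball [317 195   7   6  30] [0.6605 0.0406 0.016 ]
grey at pocket 19 [-0.0017 -0.0043  0.0094] proj [336.507  166.1997]
0.036 n4 up 0.022..0.028 | 0.048 n12 up 0.021..0.028 | 0.060 n9 up 0.020..0.028 | 0.072 n11 up 0.021..0.029 | 0.084 n15 up -0.003..0.027 | 0.096 n26 up -0.015..0.007 | 0.108 n17 up -0.015..0.000 | 0.120 n5 up -0.015..-0.010 | 
x 0.269 y -0.041 z 0.506 spin 0.1680 cur [0.5538 0.0037 0.1263] yaw 175.24 t 35.73 gap 0.149 [-0.5  0.1 -1.6]
```

Ball 2 is in the pocket and ball 3 remains in the tray. Carrying it to dish B at (0.442,-0.250), heading 0°, which stays clear of the white box.

Request:
apply_moves(
  targets=[
    {"x": 0.02,"y": -0.03,"z": 0,"spin": 0},
    {"x": 0.06,"y": -0.08,"z": 0,"spin": -0.005},
    {"x": 0.11,"y": -0.15,"z": 0,"spin": -0.01},
    {"x": 0.17,"y": -0.23,"z": 0,"spin": -0.015},
    {"x": 0.24,"y": -0.32,"z": 0,"spin": -0.02},
    {"x": 0.31,"y": -0.42,"z": 0,"spin": -0.0264},
    {"x": 0.38,"y": -0.52,"z": 0,"spin": -0.0264},
    {"x": 0.45,"y": -0.61,"z": 0,"spin": -0.0264},
    {"x": 0.52,"y": -0.7,"z": 0,"spin": -0.0264},
    {"x": 0.59,"y": -0.79,"z": 0,"spin": -0.0264},
    {"x": 0.65,"y": -0.87,"z": 0,"spin": -0.0264},
    {"x": 0.71,"y": -0.95,"z": 0,"spin": -0.0264},
  ],
)

```text
time: 36.73
eef_pos: [0.3932, -0.1742, 0.1235]
orientation: [[-1.0, 0.0, -0.003], [0.0, 1.0, 0.001], [0.003, 0.001, -1.0]]
contact_force: [0.3, -1.1, -0.1]
finger_gap: 0.145
grip_force: 50.0
```

Run:
```python
from h import *
go(.329,-.25,.126,180)
```

```text
x 0.321 y -0.379 z -0.012 spin -0.0001 cur [ 0.3932 -0.1742  0.1235] yaw 179.98 t 36.73 gap 0.145 [ 0.3 -1.1 -0.1]
```

Request:
apply_moves(
  targets=[
    {"x": 0.06,"y": -0.07,"z": 0,"spin": 0},
    {"x": 0.12,"y": -0.14,"z": 0,"spin": 0},
    {"x": 0.18,"y": -0.21,"z": 0,"spin": 0},
    {"x": 0.24,"y": -0.28,"z": 0,"spin": 0},
    {"x": 0.29,"y": -0.33,"z": 0,"spin": 0},
    {"x": 0.325,"y": -0.365,"z": 0,"spin": 0},
    {"x": 0.337,"y": -0.38,"z": 0,"spin": 0},
    {"x": 0.337,"y": -0.38,"z": 0,"spin": 0},
    {"x": 0.337,"y": -0.38,"z": 0,"spin": 0},
  ],
)

```text
time: 37.48
eef_pos: [0.3279, -0.2495, 0.1246]
orientation: [[-1.0, 0.0, -0.0], [0.0, 1.0, 0.001], [0.0, 0.001, -1.0]]
contact_force: [0.1, 0.0, -0.8]
finger_gap: 0.148
grip_force: 50.0
```

Run:
```python
from h import *
np.set_printoptions(precision=4,suppress=True)
look();c=load('scene');held(c=c,off=.118);prof();dish(c,'B',.442,-.25)
go(.329,-.25,.0255,180);w=cam('wrist');find(w,.2,.42,-.3,-.1,lo=.012,hi=.045)
```

```text
spoon along/side/up: min [ 0.0577 -0.0136 -0.0191] max [0.1273 0.0154 0.0258] 136
bowl side range [-0.0131  0.0143] up [-0.0189 -0.0137 -0.0072]
ball [319 195   4   3   9] [0.6712 0.0435 0.016 ]
grey at pocket 32 [-0.0047 -0.0048  0.0084] proj [392.1183 214.9997]
0.048 n1 up 0.016..0.016 | 0.060 n11 up 0.016..0.025 | 0.072 n15 up 0.015..0.026 | 0.084 n27 up -0.007..0.025 | 0.096 n66 up -0.019..0.001 | 0.108 n9 up -0.019..-0.009 | 0.120 n7 up -0.019..-0.012 | 
B dish 441.8470458984375 -251.84898376464844 36.940921783447266 192
x -0.004 y -0.003 z 0.496 spin 0.0000 cur [ 0.3281 -0.2494  0.1247] yaw -179.99 t 37.53 gap 0.149 [ 0.4 -0.4 -1.2]
[ 352  167   71   51 2807] atz [ 0.3269 -0.1766] mean [ 0.3223 -0.1819  0.0305] rgb [189 187 175] ext [0.0502 0.068 ]
```

Request:
apply_moves(
  targets=[
    {"x": -0.01,"y": -0.006,"z": 0.05,"spin": 0},
    {"x": -0.015,"y": -0.006,"z": 0.12,"spin": 0},
    {"x": -0.015,"y": -0.006,"z": 0.21,"spin": 0},
    {"x": -0.015,"y": -0.006,"z": 0.3,"spin": 0},
    {"x": -0.015,"y": -0.006,"z": 0.38,"spin": 0},
    {"x": -0.015,"y": -0.006,"z": 0.44,"spin": 0},
    {"x": -0.015,"y": -0.006,"z": 0.48,"spin": 0},
    {"x": -0.015,"y": -0.006,"z": 0.497,"spin": 0},
    {"x": -0.015,"y": -0.006,"z": 0.5,"spin": 0},
    {"x": -0.015,"y": -0.006,"z": 0.5,"spin": 0},
  ],
)

```text
time: 38.42
eef_pos: [0.3314, -0.2511, 0.0252]
orientation: [[-1.0, -0.0, 0.001], [-0.0, 1.0, -0.0], [-0.001, -0.0, -1.0]]
contact_force: [0.2, 0.6, -1.4]
finger_gap: 0.153
grip_force: 50.0
```

Request:
apply_moves(
  targets=[
    {"x": 0,"y": 0,"z": 0,"spin": 0},
    {"x": 0,"y": 0,"z": -0.01,"spin": 0},
    {"x": 0,"y": 0,"z": -0.04,"spin": 0},
    {"x": 0,"y": 0,"z": -0.07,"spin": 0},
    {"x": -0.015,"y": 0,"z": -0.1,"spin": 0},
    {"x": -0.03,"y": 0,"z": -0.13,"spin": 0},
    {"x": -0.05,"y": 0,"z": -0.16,"spin": 0},
    {"x": -0.07,"y": 0,"z": -0.19,"spin": 0},
    {"x": -0.09,"y": 0,"z": -0.22,"spin": 0},
    {"x": -0.09,"y": 0,"z": -0.22,"spin": 0},
  ],
  grip_force=3,
)

```text
time: 39.25
eef_pos: [0.3508, -0.2518, 0.0703]
orientation: [[-1.0, -0.0, 0.003], [-0.0, 1.0, -0.002], [-0.003, -0.002, -1.0]]
contact_force: [0.4, -0.8, 0.1]
finger_gap: 0.156
grip_force: 3.0
```

Run:
```python
from h import *
np.set_printoptions(precision=4,suppress=True)
look();prof();bd(.442,-.2505)
go(.329,-.25,.0255,180)
```

```text
spoon along/side/up: min [ 0.0589 -0.0133 -0.0632] max [0.1074 0.0137 0.0013] 133
bowl side range [-0.0131  0.0003] up [-0.0627 -0.0568 -0.0427]
ball [318 195   5   3   9] [0.6708 0.0441 0.016 ]
0.048 n2 up -0.004..0.001 | 0.060 n8 up -0.011..-0.000 | 0.072 n51 up -0.052..-0.004 | 0.084 n60 up -0.057..-0.007 | 0.096 n12 up -0.063..-0.041 | 
grey in dish 40 [ 0.4464 -0.2503  0.0184] (np.float64(389.45), np.float64(254.5))
x 0.105 y 0.007 z 0.220 spin 0.0001 cur [ 0.35   -0.2514  0.0696] yaw -179.98 t 39.30 gap 0.154 [ 0.7 -1.  -0.2]
```

Request:
apply_moves(
  targets=[
    {"x": -0.03,"y": 0,"z": 0,"spin": 0},
    {"x": -0.06,"y": 0,"z": 0,"spin": 0},
    {"x": -0.075,"y": 0,"z": -0.01,"spin": 0},
    {"x": -0.09,"y": 0,"z": -0.025,"spin": 0},
    {"x": -0.11,"y": 0,"z": -0.045,"spin": 0},
    {"x": -0.13,"y": 0,"z": -0.063,"spin": 0},
    {"x": -0.14,"y": 0,"z": -0.07,"spin": 0},
    {"x": -0.14,"y": 0,"z": -0.07,"spin": 0},
  ],
)

```text
time: 39.97
eef_pos: [0.3776, -0.2511, 0.0835]
orientation: [[-1.0, -0.0, 0.001], [-0.0, 1.0, -0.0], [-0.001, -0.0, -1.0]]
contact_force: [-2.4, -0.3, 1.7]
finger_gap: 0.152
grip_force: 3.0
```

Run:
```python
from h import *
np.set_printoptions(precision=4,suppress=True)
look();prof();bd(.442,-.2505)
go(.329,-.25,.0255,180)
```

```text
spoon along/side/up: min [ 0.0555 -0.0125 -0.0735] max [ 0.0904  0.0156 -0.0114] 125
ball [319 195   4   3   9] [0.6712 0.0435 0.016 ]
0.048 n4 up -0.017..-0.011 | 0.060 n91 up -0.066..-0.015 | 0.072 n27 up -0.071..-0.018 | 0.084 n3 up -0.074..-0.068 | 
grey in dish 33 [ 0.4487 -0.2494  0.0191] (np.float64(389.42424242424244), np.float64(253.6969696969697))
x 0.242 y 0.005 z 0.288 spin 0.0000 cur [ 0.3774 -0.251   0.0832] yaw -179.99 t 40.02 gap 0.157 [-1.9  0.6  1.8]
```

Request:
apply_moves(
  targets=[
    {"x": 0,"y": 0,"z": 0,"spin": 0},
    {"x": 0,"y": 0,"z": 0,"spin": 0},
    {"x": 0.01,"y": 0,"z": 0.01,"spin": 0},
    {"x": 0.01,"y": 0,"z": 0.01,"spin": 0},
    {"x": 0.01,"y": 0,"z": 0.01,"spin": 0},
  ],
  grip_force=50,
)

```text
time: 40.43
eef_pos: [0.3762, -0.2516, 0.0818]
orientation: [[-1.0, 0.001, 0.004], [0.001, 1.0, -0.001], [-0.004, -0.001, -1.0]]
contact_force: [-2.4, 1.2, 6.3]
finger_gap: 0.151
grip_force: 50.0
```

Request:
apply_moves(
  targets=[
    {"x": 0.13,"y": 0,"z": 0,"spin": 0},
    {"x": 0.13,"y": 0,"z": 0,"spin": 0},
    {"x": 0.13,"y": 0,"z": 0,"spin": 0},
  ],
)

```text
time: 40.68
eef_pos: [0.3471, -0.2509, 0.0815]
orientation: [[-1.0, 0.001, -0.002], [0.001, 1.0, 0.0], [0.002, 0.0, -1.0]]
contact_force: [-6.3, -0.6, 10.3]
finger_gap: 0.151
grip_force: 50.0
```

Run:
```python
from h import *
np.set_printoptions(precision=4,suppress=True)
look();prof();bd(.442,-.2505)
c=load('scene');h=c['img'].astype(int);v,u=np.nonzero((h.min(2)>120)&(h.max(2)-h.min(2)<25));P=atz(c,np.c_[u,v],.014);k=np.hypot(P[:,0]-.445,P[:,1]+.25)<.035;print('bright',k.sum(),P[k].mean(0),np.median(u[k]),np.median(v[k]))
go(.329,-.25,.0255,180)
```

```text
spoon along/side/up: min [ 0.052  -0.013  -0.0774] max [ 0.115   0.0139 -0.0095] 133
bowl side range [0.0089 0.0089] up [-0.0774 -0.0774 -0.0774]
ball [319 195   4   3   9] [0.6712 0.0435 0.016 ]
0.048 n5 up -0.014..-0.010 | 0.060 n87 up -0.065..-0.013 | 0.072 n33 up -0.068..-0.016 | 0.084 n7 up -0.072..-0.065 | 0.108 n1 up -0.077..-0.077 | 
grey in dish 77 [ 0.4524 -0.2511  0.0164] (np.float64(390.7012987012987), np.float64(254.16883116883116))
bright 2 [ 0.4737 -0.2524  0.014 ] 394.5 251.0
x 0.090 y 0.004 z 0.280 spin -0.0001 cur [ 0.3472 -0.2509  0.0815] yaw 179.98 t 40.73 gap 0.151 [-7.1 -0.2 10.4]
```

Request:
apply_moves(
  targets=[
    {"x": 0,"y": 0,"z": -0.06,"spin": 0},
    {"x": 0,"y": 0,"z": -0.15,"spin": 0},
    {"x": 0,"y": 0,"z": -0.3,"spin": 0},
    {"x": 0,"y": 0,"z": -0.4,"spin": 0},
    {"x": 0,"y": 0,"z": -0.4,"spin": 0},
  ],
)

```text
time: 41.15
eef_pos: [0.3513, -0.2526, 0.1643]
orientation: [[-1.0, 0.001, 0.007], [0.001, 1.0, -0.005], [-0.007, -0.005, -1.0]]
contact_force: [1.3, -0.7, -0.7]
finger_gap: 0.149
grip_force: 50.0
```

Run:
```python
from h import *
np.set_printoptions(precision=4,suppress=True)
look();prof();bd(.442,-.2505);c=load('scene')
bd(.587,-.266);w=cam('wrist');t=cam('top');bd(.442,-.2505,t)
cv2.imwrite('pics/s9.png',cv2.resize(c['img'][150:290,320:480,::-1],(680,595),interpolation=cv2.INTER_CUBIC))
go(.43,-.11,.13,176.7)
```

```text
spoon along/side/up: min [ 0.0538 -0.0144 -0.0708] max [ 0.0931  0.0135 -0.0044] 144
ball [319 195   4   3   9] [0.6712 0.0435 0.016 ]
0.048 n7 up -0.015..-0.004 | 0.060 n71 up -0.062..-0.010 | 0.072 n58 up -0.064..-0.014 | 0.084 n8 up -0.071..-0.061 | 
grey in dish 77 [ 0.4497 -0.2515  0.016 ] (np.float64(390.4415584415584), np.float64(254.94805194805195))
grey in dish 67 [ 0.5913 -0.2681  0.0157] (np.float64(416.95522388059703), np.float64(230.8507462686567))
grey in dish 63 [ 0.4438 -0.2495  0.0159] (np.float64(383.015873015873), np.float64(237.93650793650792))
x -0.408 y 0.702 z 0.150 spin 0.0182 cur [ 0.3484 -0.2504  0.16  ] yaw 179.98 t 41.30 gap 0.149 [-0.2 -0.  -0.5]
```

View pics/s9.png

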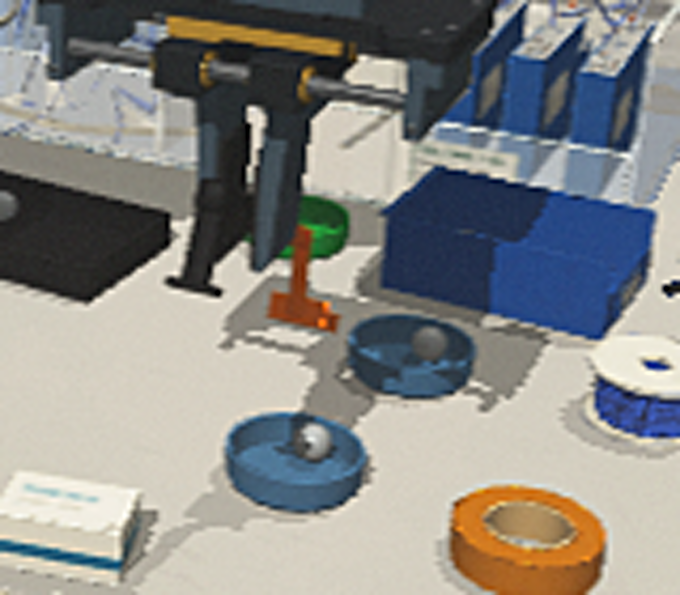

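Both dishes hold a ball, at (430,342) and (314,440). The third is in the tray at (5,205), and the spoon's pocket is empty. Now standing the spoon on the open table.

Request:
apply_moves(
  targets=[
    {"x": -0.1,"y": 0.12,"z": 0,"spin": 0},
    {"x": -0.22,"y": 0.26,"z": 0,"spin": 0.01},
    {"x": -0.34,"y": 0.4,"z": 0,"spin": 0.018},
    {"x": -0.45,"y": 0.55,"z": 0.1,"spin": 0.018},
    {"x": -0.56,"y": 0.68,"z": 0.2,"spin": 0.018},
    {"x": -0.56,"y": 0.7,"z": 0.3,"spin": 0.018},
    {"x": -0.56,"y": 0.7,"z": 0.38,"spin": 0.018},
    {"x": -0.56,"y": 0.7,"z": 0.38,"spin": 0.018},
  ],
)

```text
time: 41.97
eef_pos: [0.4575, -0.1091, 0.0803]
orientation: [[-0.998, 0.055, -0.01], [0.055, 0.998, 0.003], [0.01, 0.002, -1.0]]
contact_force: [-0.1, -0.0, -0.9]
finger_gap: 0.152
grip_force: 50.0
```

Run:
```python
from h import *
np.set_printoptions(precision=4,suppress=True)
look();prof();go(.425,-.11,.021,176.7)
```

```text
spoon along/side/up: min [ 0.0367 -0.0129 -0.0819] max [ 0.1163  0.0134 -0.0016] 120
bowl side range [0.0087 0.0087] up [-0.0819 -0.0819 -0.0819]
ball [317 195   7   6  29] [0.6607 0.041  0.016 ]
0.036 n10 up -0.011..-0.002 | 0.048 n12 up -0.020..-0.007 | 0.060 n71 up -0.068..-0.016 | 0.072 n20 up -0.074..-0.028 | 0.084 n6 up -0.081..-0.069 | 0.108 n1 up -0.082..-0.082 | 
x 0.166 y -0.010 z 0.307 spin 0.0005 cur [ 0.4586 -0.11    0.0822] yaw 176.79 t 42.02 gap 0.153 [ 0.6  0.2 -0.2]
```

Request:
apply_moves(
  targets=[
    {"x": 0,"y": 0,"z": 0,"spin": 0},
    {"x": 0.03,"y": 0,"z": 0.04,"spin": 0},
    {"x": 0.07,"y": 0,"z": 0.09,"spin": 0},
    {"x": 0.1,"y": 0,"z": 0.14,"spin": 0},
    {"x": 0.13,"y": 0,"z": 0.19,"spin": 0},
    {"x": 0.155,"y": 0,"z": 0.24,"spin": 0},
    {"x": 0.17,"y": 0,"z": 0.28,"spin": 0},
    {"x": 0.175,"y": 0,"z": 0.305,"spin": 0},
    {"x": 0.175,"y": 0,"z": 0.313,"spin": 0},
    {"x": 0.175,"y": 0,"z": 0.313,"spin": 0},
  ],
  grip_force=3,
)

```text
time: 42.85
eef_pos: [0.4265, -0.1093, 0.0225]
orientation: [[-0.998, 0.057, 0.001], [0.057, 0.998, -0.0], [-0.001, -0.0, -1.0]]
contact_force: [0.5, 1.2, -0.1]
finger_gap: 0.155
grip_force: 3.0
```

Run:
```python
from h import *
np.set_printoptions(precision=4,suppress=True)
look();prof();go(.425,-.11,.019,176.7)
```

```text
spoon along/side/up: min [ 0.0437 -0.014  -0.0244] max [0.1593 0.0371 0.0244] 125
bowl side range [-0.014   0.0148] up [-0.0227 -0.0171 -0.0099]
0.036 n4 up 0.016..0.023 | 0.048 n13 up 0.015..0.024 | 0.060 n15 up 0.016..0.024 | 0.072 n13 up 0.011..0.024 | 0.084 n25 up -0.017..0.022 | 0.096 n38 up -0.021..-0.009 | 0.108 n8 up -0.020..-0.012 | 0.120 n8 up -0.024..-0.013 | 
x 0.008 y -0.004 z 0.018 spin 0.0002 cur [ 0.4267 -0.1093  0.0227] yaw 176.74 t 42.90 gap 0.153 [ 0.8 -0.1 -0. ]
```

Nearly level. Pressing down to seat the heel, then opening.

Request:
apply_moves(
  targets=[
    {"x": 0,"y": 0,"z": 0.006,"spin": 0},
    {"x": 0,"y": 0,"z": 0.012,"spin": 0},
    {"x": 0,"y": 0,"z": 0.016,"spin": 0},
    {"x": 0,"y": 0,"z": 0.016,"spin": 0},
  ],
)

```text
time: 43.23
eef_pos: [0.427, -0.1093, 0.0196]
orientation: [[-0.998, 0.057, 0.002], [0.057, 0.998, -0.001], [-0.002, -0.0, -1.0]]
contact_force: [0.8, -0.6, 2.5]
finger_gap: 0.156
grip_force: 3.0
```

Request:
apply_moves(
  targets=[
    {"x": 0,"y": 0,"z": 0,"spin": 0},
    {"x": 0,"y": 0,"z": 0,"spin": 0},
    {"x": 0,"y": 0,"z": 0,"spin": 0},
    {"x": 0,"y": 0,"z": 0,"spin": 0},
    {"x": 0,"y": 0,"z": 0,"spin": 0},
    {"x": 0,"y": 0,"z": -0.15,"spin": 0},
    {"x": 0,"y": 0,"z": -0.3,"spin": 0},
    {"x": 0,"y": 0,"z": -0.5,"spin": 0},
    {"x": 0,"y": 0,"z": -0.7,"spin": 0},
    {"x": 0,"y": 0,"z": -0.7,"spin": 0},
    {"x": 0,"y": 0,"z": -0.7,"spin": 0},
  ],
  fingers=0.4,
)

```text
time: 44.15
eef_pos: [0.4274, -0.1094, 0.1612]
orientation: [[-0.998, 0.057, 0.006], [0.057, 0.998, -0.001], [-0.006, -0.001, -1.0]]
contact_force: [-0.3, 0.5, -1.2]
finger_gap: 0.597
grip_force: 0.0
```

Run:
```python
from h import *
np.set_printoptions(precision=4,suppress=True)
c=cam('scene');P=oseg(c);P=P[(abs(P[:,0]-.51)<.06)&(abs(P[:,1]+.115)<.04)&(P[:,2]<.1)]
k=P[:,2]>.03;print('neck',rect(P[k]),np.percentile(P[k,2],[5,50,95]),'bowl',rect(P[~k]),np.percentile(P[~k,2],[2,50,98]))
w=cam('wrist');D=oseg(w,(0,0,0),(180,255,60));D=D[(abs(D[:,0]-.42)<.06)&(abs(D[:,1]+.107)<.03)&(D[:,2]<.06)];print('grip',len(D),rect(D[D[:,2]>.03]),np.percentile(D[:,2],[2,50,98]))
bd(.442,-.2505,c);bd(.587,-.266,c);look()
t=cam('top')
def f(n,lo,hi,x,y,z):
    for nm,cc in(('t',t),('s',c)):
        Q=oseg(cc,lo,hi);Q=Q[(np.hypot(Q[:,0]-x,Q[:,1]-y)<.05)&(Q[:,2]>z)]
        print(n,nm,len(Q),Q.mean(0) if len(Q) else '',Q[:,2].max() if len(Q) else '')
f('green',(35,60,40),(85,255,255),.452,.089,.03);f('violet',(135,60,40),(170,255,255),.728,.138,.01)
go(.42,-.11,.2)
```

```text
neck [array([ 485.4, -112.7]), array([ 9. , 55.2]), np.float64(87.1)] [0.0356 0.0443 0.046 ] bowl [array([ 532.4, -115.5]), array([25.6, 38.2]), np.float64(72.0)] [0.002  0.0082 0.0272]Traceback (most recent call last):
  File "<stdin>", line 5, in <module>
    return _quantile_unchecked(
        a, q, axis, out, overwrite_input, method, keepdims, weights)
    return _ureduce(a,
                    func=_quantile_ureduce_func,
    ...<5 lines>...
                    overwrite_input=overwrite_input,
                    method=method)
    r = func(a, **kwargs)
    result = _quantile(arr,
                       quantiles=q,
    ...<2 lines>...
                       out=out,
                       weights=wgt)
    slices_having_nans = np.isnan(arr[-1, ...])
                                  ~~~^^^^^^^^^
IndexError: index -1 is out of bounds for axis 0 with size 0
```

The spoon stands level, with its neck top at 0.045 and bowl on the table. One last check of the balls and bystanders before handing in.

Run:
```python
from h import *
np.set_printoptions(precision=4,suppress=True)
c=cam('scene');t=cam('top');bd(.442,-.2505,c);bd(.587,-.266,c);look()
for n,lo,hi,x,y in(('green',(35,60,40),(85,255,255),.452,.089),('violet',(135,60,40),(170,255,255),.728,.138)):
    for nm,cc in(('t',t),('s',c)):
        Q=oseg(cc,lo,hi);Q=Q[(np.hypot(Q[:,0]-x,Q[:,1]-y)<.05)&(Q[:,2]>.03)]
        print(n,nm,len(Q),Q.mean(0) if len(Q) else '',Q[:,2].max() if len(Q) else '')
P=oseg(c,(100,110,30),(125,255,255));k=(P[:,0]<.72)&(P[:,0]>.66)&(P[:,1]<-.30)&(P[:,1]>-.36)&(P[:,2]>.012)&(P[:,2]<.05);print('face',np.median(P[k],0))
go(.42,-.11,.2)
```

```text
grey in dish 72 [ 0.4502 -0.2524  0.0158] (np.float64(390.90277777777777), np.float64(255.01388888888889))
grey in dish 61 [ 0.5905 -0.2695  0.0154] (np.float64(417.39344262295083), np.float64(231.24590163934425))
spoon along/side/up: min [ 0.0384 -0.0144 -0.1499] max [ 0.1231  0.0139 -0.1104] 104
bowl side range [-0.0138  0.0137] up [-0.1499 -0.1478 -0.1433]
ball [317 195   7   6  31] [0.661  0.0405 0.016 ]
green t 16 [0.4514 0.0895 0.0548] 0.07347642662235909
green s 105 [0.4525 0.09   0.0501] 0.0717217651419137
violet t 37 [0.7257 0.1365 0.0558] 0.07274792951275688
violet s 73 [0.7268 0.1341 0.0516] 0.07145553702606972
face [ 0.6835 -0.3312  0.0301]
x 0.025 y -0.008 z -0.212 spin 0.0000 cur [ 0.425  -0.1087  0.1576] yaw 176.75 t 44.40 gap 0.602 [-0.1  1.  -0.2]
```

```bash
python3 -c "
from h import *
print(job.close_job())"
```

```text
the job is handed in; nothing more can be done
None
```

Job handed in at about 44 s: one ball is in each blue dish, the third is in the tray, the spoon stands on the open table, and the cells and bin I re-measured had not moved, but ball 1 first rolled over dish A's rim onto the table and I had to re-scoop it against the blue parts bin, also pressing the spoon onto dish A's rim at about 34 N in the process.

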